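# Gang up blanks on the bandsaw sled

## Robot

A 6-joint arm with a two-finger parallel gripper is mounted at the origin on the work surface. World frame = base frame: x ahead of the robot, y to its left, z up, the work surface at z = 0. Lengths are in m, angles in degrees, forces in N, time in s.
With the tool pointing down it reaches from about 0.4 to 0.825 m from the base axis. Payload 7 kg.
Tool frame: the origin (TCP) lies midway between the tips of the shut fingers; the grasp point (between the pads) lies 19 mm behind it; z points along the fingers, y is the direction in which the jaws open and shut (so a half turn about z gives the same grasp; the last joint's range is limited). The gripper opens to 88 mm and grips with 3 to 60 N. Pads are 19 mm wide; open, the fingers measure 130 mm over their backs; the gripper's body (78 mm by 193 mm) begins 47 mm behind the grasp point.
Start: joints at [82.913, 20.546, 0.682, 0, -70.136, -16.507], TCP at [0.27, 0.619, 0.227] pointing down, gripper open.
Joint ranges: [-176.03, 176.03], [-82.01, 121.73], [-58.28, 71.71], [-173.87, 95.51], [-174.79, -0.11], [-173.66, 173.66]. Speed limits (degrees/s): [136.94, 136.94, 172.46, 180, 180, 180].

## Interface

Orientations are given as [roll, pitch, yaw] about the fixed x, y, z axes, in that order (R = Rz(yaw) Ry(pitch) Rx(roll)).
In Python, from plant import get_state, capture, get_calibration, close_job, boxes_of, cut_out gives the robot as it stands.
- The arm moves only by the tool apply_moves, never from a script. Its argument "commands" is a list of rows, each an object with "grip": the closure, from 0 (fully open) to 1 (shut); "slide": the shift along the tool's x, y, z in m, a list of three; "roll": the turn about the tool's z in degrees. In form: [{"grip": grip, "slide": [x, y, z], "roll": roll}, ...]. A call has 1 to 5 rows; each row is the pose to reach, as a shift and turn from the pose commanded when the call began, along the tool's axes at that moment; what a row does not reach only later rows make up. A row lasts 1/8 s, in which the tool goes at most 62.5 mm and 10.7 degrees, less where a joint would pass 70% of its speed; a pose out of reach is approached as far as the arm can. A call with a gripper value outside its range is refused whole. The fingers move at their own pace and stop on an object; "grip_force" is the grip in N (left out, the last holds). Time passes only in rows, so rows that repeat a pose let the fingers close. It gives the time, the measured TCP pose, the force and the opening at its end, in the units of the state.
- get_state(): the state, without advancing time (a new reading comes with each control period).
- capture(name): name is "scene" or "side" or "wrist"; returns (picture, depth): 480x640x3 uint8, red, green, blue; 480x640 float32, m along the optical axis (not along the pixel's ray), 0 where there is no reading.
- get_calibration(name): a dict with "mtx" (3x3 intrinsics, pixels), "distortion" ([k1, k2, p1, p2, k3] as OpenCV has them; the pictures are not rectified), "R" (3x3) and "t" (3): a world point X has camera coordinates R X + t. Camera axes: x right, y down, z forward; pixel columns grow to the right and rows downward; lengths in m; the calibration is good to about 2 mm. A picture is of the moment at which its call begins: read the wrist's pose just before it. get_calibration takes no time and is no camera call; for the wrist camera it gives the pose at the moment of the call.
- close_job(): hands the job in, once; it reports no verdict.
Trained networks look in the newest picture that a camera, given by its name, has taken for a name from the list of things; names that differ only in an ending like _2 or _b are one class to them, and where a whole thing is asked for, a point or a joint stands for the part that bears it (a point fixed in the world has none). Each returns a list of dicts, best first, with "score" (0 to 1); they miss things now and then, are a little off and sometimes report something else, mostly with a low value. They report only what shows in the picture. A call takes as long as a camera call.
- boxes_of(name, camera): "position" ([x, y, z] in m, in the coordinates of the camera as it stood for that picture, good to about 4 mm: the middle of the surface that is visible of it).
- cut_out(name, camera): "mask" (480x640 bool, what is visible of it).
The state is a dict: "time_s": time; "joints": joint angles; "qd": joint speeds; "joint_torque": joint torques, N m; "tcp_pos": TCP position; "eef_rot": TCP orientation; "contact_force": force on the tool from outside, world axes, zero at the start; "moment": the same for the moment, N m; "gripper_width": finger opening in m.
Only numpy, scipy, OpenCV 4.12 (cv2) and the standard library are available. Lean on these libraries where they do the work, as an engineer would, in place of code of your own. Each camera call takes 0.05 s, during which the arm holds its last target.

## Task

Clear the dark offcut off the saw sled into the blue bin, then load every pale blank onto the sled, side by side with their ends to the long rear fence: the first pushed square and flush into the corner of the two fences, each next one flush against the rear fence and tight against its neighbour, with no gaps. When they are all home, slide the red keeper fully shut towards the rear fence and push the yellow-headed locking pin down through the keeper's eye and the sled's eye until its head sits on the keeper. Leave the other things on the bench where they are.

Things in the scene. Friction and masses are not known exactly. Their poses are not given: they have to be found in the camera images.
- sled: fixed grey saw sled, origin on the bench; x towards the rear fence, y towards the side fence, z up. Deck top at z = 15 mm, x = -140 to 100, y = -110 to 160. Two aluminium fences, 20 mm thick, rise 22 mm above the deck (blanks stand 8 mm higher): rear fence inner face at x = 70, from y = -110 to 160; side fence inner face at y = 140, from x = -90 to 70
- corner (a point): inner corner of the two fences at deck level (x = 70, y = 140, z = 15 mm in the sled's axes). A blank home in the corner has its length along sled x and its centre at sled x = 20, y = 121, z = 30 mm; the next ones follow at y = 83, 45, 7 mm
- eye (a point): centre of the 12.5 mm through hole in the steel tab at the sled's right side, at the tab's top face (sled x = -41, y = -135, z = 15 mm). The keeper's red lug, 46 x 46 mm, slides over it: lug top 26 mm above the bench, with a 12.5 mm hole that lies right over the eye when the keeper is shut
- keeper (a joint): slide of the red keeper, m: 0 = fully shut on its stop, up to 0.085 drawn back along sled -x; starts 0.06 to 0.08, stays where left, moves with 2 to 3 N. Its bar, 14 mm wide, spans sled y = -112 to 136, top 11 mm above the deck; shut, its inner face is at sled x = -34, 4 mm clear of flush blanks
- keeper_grip (a point): point on the black upright grip of the keeper, moving with it: grip 12 mm along sled x, 30 mm along sled y, rising 26 to 60 mm above the bench; point on its mid-plane, 50 mm above the bench, at sled y = -70
- pin: locking pin, upright: yellow cylindrical head 20 mm diameter, 34 mm tall; origin at the underside of the head, z up through the head; below it a steel shank 9 mm in diameter, 23 mm long, with a tapered tip. 50 g. Starts standing in a dark wood holder block, head resting on the block's top 30 mm above the bench
- pin_tip (a point): tip of the pin's shank, 23 mm below the pin's origin
- holder: fixed dark wood block 44 x 44 x 30 mm with a 13 mm hole in which the pin waits; origin at the centre of its underside
- bin: fixed blue open-topped bin 130 x 130 x 70 mm, 5 mm walls; origin at the centre of its underside
- offcut: dark wood offcut 70 x 36 x 20 mm, 50 g, origin at its centre, x along its length; lies flat on the sled deck near the corner at the start
- blank1: a pale wood blank, a plain bar 100 x 38 x 30 mm, 75 g, with a pencil line across; origin at its centre, x along its 100 mm length, y across its 38 mm width, z through its 30 mm thickness; lies flat at the start. May be absent. One of two to four alike
- blank2: a pale wood blank, a plain bar 100 x 38 x 30 mm, 75 g, with a pencil line across; origin at its centre, x along its 100 mm length, y across its 38 mm width, z through its 30 mm thickness; lies flat at the start. May be absent. One of two to four alike
- blank3: a pale wood blank, a plain bar 100 x 38 x 30 mm, 75 g, with a pencil line across; origin at its centre, x along its 100 mm length, y across its 38 mm width, z through its 30 mm thickness; lies flat at the start. May be absent. One of two to four alike
- blank4: a pale wood blank, a plain bar 100 x 38 x 30 mm, 75 g, with a pencil line across; origin at its centre, x along its 100 mm length, y across its 38 mm width, z through its 30 mm thickness; lies flat at the start. May be absent. One of two to four alike
- glue: bystander: yellow glue bottle, 56 mm diameter, 140 mm tall, origin at its underside
- screw_jar: bystander: amber screw jar, 64 mm diameter, 80 mm tall, origin at its underside
- tape: bystander: yellow tape measure 68 x 38 x 66 mm, origin at its underside
- driver: bystander: screwdriver lying on the bench
- hammer: bystander: hammer lying on the bench
- square: bystander: try square lying flat, steel blade 150 mm, dark wood stock 110 mm

How it is judged:
By the outcome, as a careful person would: the job done as asked, in the order asked, and still so for the second after the job is handed in, with the robot touching nothing.
Of blank1, blank2, blank3, blank4 only 2 to 4 are there at a start; the rules pass over those that are not, and their reading is None.
At some moment in a run one of blank1, blank2, blank3, blank4 may be knocked a few centimetres aside while the robot is not near it.
It also fails if it takes over 210 s, if anything falls off the work surface, if the arm or the gripper's body presses on something with over 40 N, if the wrist force passes 120 N, or if a joint passes its speed limit or range.

## Working session

There is one attempt and no reset: what is moved stays moved. The work goes in short steps, Python scripts to look and compute and a tool call to move; the robot and the scene stay as the last step left them, time stands still between calls to the robot, and variables do not carry over. Pictures are saved under pics/ and viewed, and the job is handed in when it is done.

Besides the shell and the picture viewer there is one more tool, called after "Request:" as name(argument=value, ...), one argument or row to a line, values as JSON. apply_moves: Moves the arm, as the interface text tells. Its arguments: {"type":"object","properties":{"commands":{"type":"array"},"grip_force":{"type":"number"}},"required":["commands"]}

```bash
ls; mkdir -p pics
cat > h.py <<'E'
import numpy as np, cv2
from plant import get_state, capture, get_calibration, close_job, boxes_of, cut_out
def save(name,img): cv2.imwrite('pics/'+name+'.png',img[:,:,::-1])
def cloud(cam,depth,cal=None):
    c=cal or get_calibration(cam)
    v,u=np.mgrid[0:480,0:640]
    p=cv2.undistortPoints(np.stack([u,v],-1).reshape(-1,1,2).astype(np.float64),np.array(c['mtx']),np.array(c['distortion'])).reshape(480,640,2)
    P=np.dstack([p[...,0]*depth,p[...,1]*depth,depth]).astype(float)
    return (P-np.array(c['t']))@np.array(c['R'])
def towld(cam,p,cal=None):
    c=cal or get_calibration(cam)
    return (np.array(p)-np.array(c['t']))@np.array(c['R'])
def proj(X,c):
    r,_=cv2.Rodrigues(np.array(c['R']))
    return cv2.projectPoints(np.array(X,float).reshape(-1,1,3),r,np.array(c['t'],float),np.array(c['mtx']),np.array(c['distortion']))[0].reshape(-1,2)
E
python3 - <<'E'
from h import *
for n in ['scene','side','wrist']:
    c=get_calibration(n)
    im,d=capture(n); save(n+'0',im); np.save(n+'_d.npy',d); np.save(n+'_i.npy',im)
    print(n,np.round(-np.array(c['R']).T@np.array(c['t']),3),np.round(c['R'],2).tolist())
print(get_state())
E
```

```text
pics
scene [ 1.13  -0.64   0.698] [[0.71, 0.71, 0.02], [0.43, -0.4, -0.81], [-0.56, 0.58, -0.59]]
side [ 0.295 -0.749  0.855] [[0.95, -0.3, -0.01], [-0.23, -0.68, -0.7], [0.2, 0.67, -0.72]]
wrist [0.331 0.594 0.384] [[-0.4, -0.92, 0.0], [-0.89, 0.39, 0.25], [-0.23, 0.1, -0.97]]
{'time_s': 0.15, 'joints': array([ 8.29127287e+01,  2.05840360e+01,  6.46492683e-01, -1.48595327e-02,
       -7.01371175e+01, -1.65071611e+01]), 'qd': array([ 0.0102935 , -0.07788094,  0.20574274,  0.04421817,  0.00558135,
        0.03563018]), 'joint_torque': array([-1.12381076e-03, -5.83276069e+01,  2.93291008e+01,  7.00127229e+00,
        8.83554749e-03, -1.08013796e-04]), 'tcp_pos': array([0.27004777, 0.61822036, 0.22581938]), 'eef_rot': array([ 1.79924447e+02, -7.82073982e-03, -2.35994852e+01]), 'contact_force': array([-0.25478701, -0.34876087, -0.43333581]), 'moment': array([-0.01742028,  0.00786287,  0.01946686]), 'gripper_width': 0.08795302055294163}
```

View pics/scene0.png

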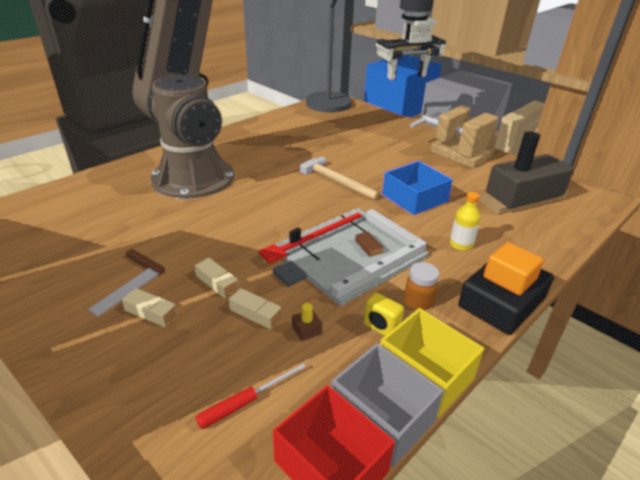

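View pics/side0.png

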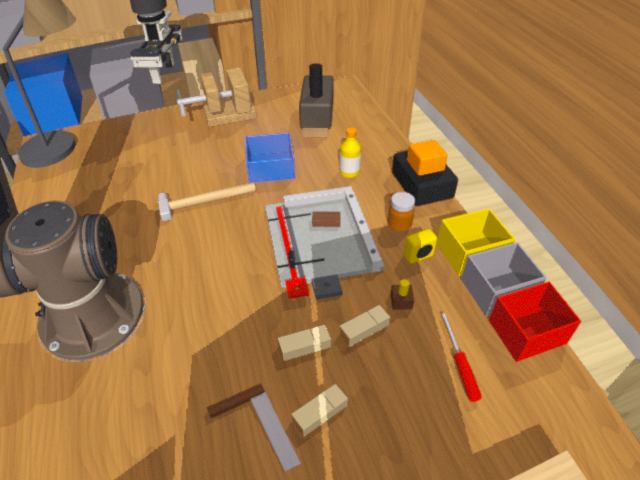

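View pics/wrist0.png

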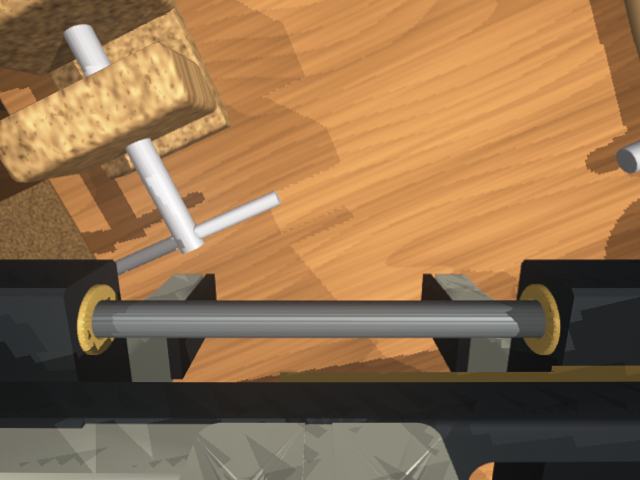

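Three blanks are visible (side: (304,343), (366,325), (320,409)). The offcut is at (326,219), the keeper is drawn back, and the pin is at (403,294). Next I measure all of these.

```bash
cat > m.py <<'E'
from h import *
for n in ['scene','side']:
    im,d=capture(n); W=cloud(n,d)
    for name in ['blank1','offcut','pin','holder','bin','keeper','sled','glue','screw_jar','tape','driver','square','hammer']:
        for r in cut_out(name,n):
            if r['score']<0.4: continue
            m=r['mask']&(d>0)
            P=W[m]
            if len(P)<20: continue
            zt=np.percentile(P[:,2],90)
            T=P[P[:,2]>zt-0.006]
            (c,s,a)=cv2.minAreaRect((T[:,:2]*1000).astype(np.float32))
            print(n,name,round(r['score'],2),len(P),'ztop',round(zt,3),'topmid',np.round(T.mean(0),3),'rect',np.round(c,0),np.round(s,0),round(a,1))
E
python3 m.py
```

```text
scene blank1 0.96 1205 ztop 0.034 topmid [ 0.415 -0.368  0.033] rect [ 413. -367.] [101.  39.] 18.3
scene blank1 0.92 934 ztop 0.034 topmid [ 0.431 -0.222  0.033] rect [ 428. -220.] [103.  41.] 2.7
scene blank1 0.58 1203 ztop 0.034 topmid [ 0.561 -0.221  0.032] rect [ 558. -220.] [101.  41.] 13.2
scene offcut 0.9 478 ztop 0.039 topmid [0.585 0.097 0.038] rect [583.  99.] [37. 72.] 69.9
scene pin 0.51 212 ztop 0.067 topmid [ 0.663 -0.178  0.066] rect [ 662. -178.] [19. 20.] 46.3
scene holder 0.66 596 ztop 0.034 topmid [ 0.666 -0.182  0.032] rect [ 661. -177.] [45. 47.] 71.9
scene bin 0.8 2547 ztop 0.07 topmid [0.512 0.381 0.07 ] rect [508. 385.] [133. 137.] 79.3
scene bin 0.48 1196 ztop 0.027 topmid [ 0.703 -0.398  0.026] rect [ 701. -394.] [99. 22.] 81.2
scene keeper 0.91 1047 ztop 0.045 topmid [ 0.462 -0.023  0.053] rect [459. -21.] [17. 29.] 2.6
scene keeper 0.49 949 ztop 0.034 topmid [ 0.431 -0.222  0.033] rect [ 428. -221.] [103.  40.] 1.9
scene sled 0.94 8953 ztop 0.039 topmid [0.613 0.076 0.04 ] rect [569.  68.] [273. 208.] 81.4
scene sled 0.59 440 ztop 0.039 topmid [0.586 0.09
[... 1718 characters left out ...]
 rect [759.  49.] [53. 55.] 16.5
side screw_jar 0.62 869 ztop 0.066 topmid [ 0.754 -0.07   0.065] rect [756. -68.] [68. 39.] 6.6
side screw_jar 0.47 2004 ztop 0.016 topmid [ 0.27  -0.304  0.015] rect [ 274. -302.] [ 45. 115.] 83.8
side tape 0.6 883 ztop 0.066 topmid [ 0.754 -0.07   0.065] rect [756. -68.] [68. 39.] 6.6
side driver 0.61 820 ztop 0.025 topmid [ 0.7   -0.398  0.023] rect [ 701. -395.] [102.  23.] 79.7
side square 0.95 1933 ztop 0.016 topmid [ 0.271 -0.303  0.015] rect [ 275. -302.] [ 46. 114.] 83.8
side hammer 0.94 1177 ztop 0.025 topmid [0.282 0.289 0.023] rect [308. 307.] [259.  90.] 7.8
side hammer 0.75 870 ztop 0.08 topmid [0.759 0.047 0.079] rect [759.  49.] [53. 56.] 19.8
```

```bash
cat > sledfit.py <<'E'
from h import *
from scipy.optimize import minimize
import sys
def fit(n,zlo,zhi,x0,W,off=(0,0)):
    P=W.reshape(-1,3)
    m=(P[:,2]>zlo)&(P[:,2]<zhi)
    P=P[m][:,:2]*1000
    def loc(p):
        t=np.radians(p[2]); c,s=np.cos(t),np.sin(t)
        q=P-p[:2]
        return np.c_[c*q[:,0]+s*q[:,1],-s*q[:,0]+c*q[:,1]]
    def inside(q,g=1.0):
        def box(x0,x1,y0,y1):
            dx=np.minimum(q[:,0]-x0,x1-q[:,0]);dy=np.minimum(q[:,1]-y0,y1-q[:,1])
            return np.minimum(dx,dy)
        sd=np.maximum(box(70,90,-110,160),box(-90,90,140,160))
        return 1/(1+np.exp(-np.clip(sd/g,-50,50)))
    near=None
    def f(p):
        q=loc(p); 
        sel=(q[:,0]>-85)&(q[:,0]<110)&(q[:,1]>-125)&(q[:,1]<180)&((q[:,0]>55)|(q[:,1]>125))
        ins=inside(q)
        return (-ins.sum()+0.7*(1-ins)[sel].sum())
    best=None
    for g in [0]:
        r=minimize(f,x0,method='Nelder-Mead',options=dict(initial_simplex=[np.array(x0)+d for d in ([0,0,0],[8,0,0],[0,8,0],[0,0,4])],xatol=.05,fatol=.1,maxiter=500))
        r=minimize(f,r.x,method='Nelder-Mead',options=dict(initial_simplex=[r.x+d for d in ([0,0,0],[3,0,0],[0,3,0],[0,0,1])],xatol=.02,fatol=.05,maxiter=500))
    q=loc(r.x);i=inside(q)>.5
    return r.x,f(r.x),i.sum()
if __name__=='__main__':
    x0=[550,40,-8.8]
    for n,z in [('scene',.004),('side',0)]:
        im,d=capture(n);W=cloud(n,d)
        print(n,fit(n,.032+z,.043+z,x0,W))
        # bench plane bias near sled
        P=W.reshape(-1,3)
        m=(abs(P[:,2])<.009)&(P[:,0]>.4)&(P[:,0]<.75)&(P[:,1]>-.3)&(P[:,1]<.35)
        print('bench',np.linalg.lstsq(np.c_[P[m][:,:2],np.ones(m.sum())],P[m][:,2],rcond=None)[0],np.median(P[m][:,2]))
E
python3 sledfit.py
```

```text
scene (array([574.45459657,  36.51628959,  -6.33209125]), np.float64(-954.9948831752101), np.int64(1099))
bench [-0.00149104  0.00133766  0.00402276] 0.0029164870035676116
side (array([573.14695763,  34.28134087,  -6.18707522]), np.float64(-849.2919455580142), np.int64(985))
bench [ 0.00022231  0.00120565 -0.00048833] -0.0005886521379624022
```

```bash
cat > ov.py <<'E'
from h import *
def S2W(p,q,):
    t=np.radians(q[2]);c,s=np.cos(t),np.sin(t);p=np.atleast_2d(p).astype(float)
    return np.c_[q[0]+c*p[:,0]-s*p[:,1],q[1]+s*p[:,0]+c*p[:,1],p[:,2]]/1000
def overlay(im,c,q,dz=0):
    im=im.copy()
    for poly in [[(70,-110,37),(70,140,37),(-90,140,37),(-90,160,37),(90,160,37),(90,-110,37)],[(-140,-110,15),(-140,160,15)],[(-64,-158,26),(-64,-112,26),(-18,-112,26),(-18,-158,26)]]:
        X=S2W(poly,q); X[:,2]+=dz
        cv2.polylines(im,[np.round(proj(X,c)*8).astype(np.int32)],True,(0,255,0),1,cv2.LINE_AA,3)
    return im
E
python3 - <<'E'
from ov import *
for n,q in [('scene',(574.4,36.5,-6.3)),('side',(573.1,34.3,-6.2))]:
    im,d=capture(n); o=overlay(im,get_calibration(n),q,.003 if n=='scene' else 0)
    o=o[180:310,240:440]; save('ov_'+n,cv2.resize(o,None,fx=4,fy=4,interpolation=cv2.INTER_CUBIC))
E
```

```text
(no output)
```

View pics/ov_scene.png

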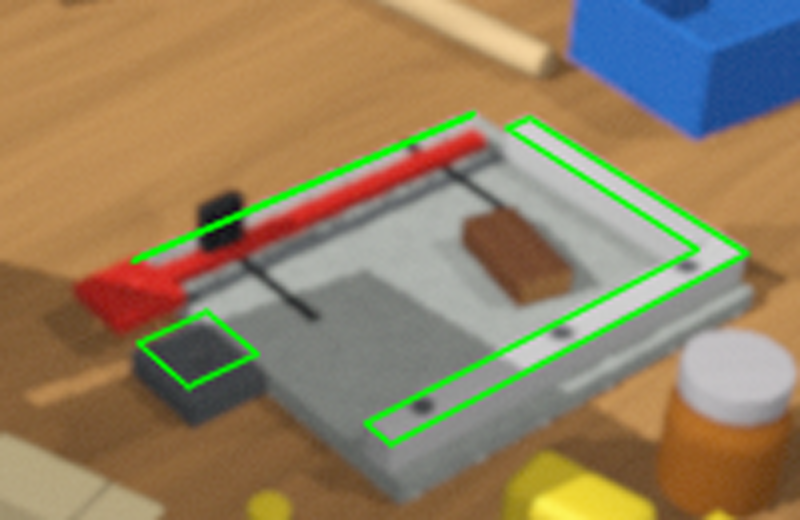

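View pics/ov_side.png

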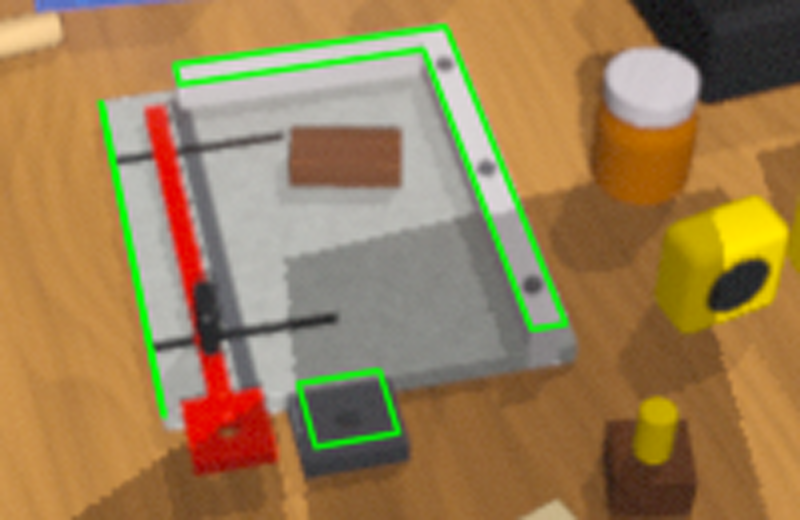

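```bash
cat > go.py <<'E'
# usage: go.py x y z yaw (mm,deg): prints slide in tool axes and roll
import sys
from h import *
from scipy.spatial.transform import Rotation as Ro
s=get_state(); x,y,z,yaw=map(float,sys.argv[1:5])
p=np.array([x,y,z])/1000; 
R=Ro.from_euler('xyz',s['eef_rot'],degrees=True).as_matrix()
d=R.T@(p-s['tcp_pos'])
r=-((yaw-s['eef_rot'][2]+180)%360-180)
n=int(np.ceil(max(np.linalg.norm(p-s['tcp_pos'])/.06,abs(r)/10.5)))
print('t',round(s['time_s'],2),'slide',np.round(d,4).tolist(),'roll',round(r,1),'rows',n,'j',np.round(s['joints'],0).tolist(),'F',np.round(s['contact_force'],1),'w',round(s['gripper_width'],4))
E
cat > sg.py <<'E'
# sled coords x y z yawrel -> go
import sys,subprocess
from ov import *
Q=np.loadtxt('Q.txt')
x,y,z,w=map(float,sys.argv[1:5])
X=S2W([(x,y,z)],Q)[0]*1000
print('world',np.round(X,1),round(Q[2]+w,1))
sys.argv=['go.py']+[str(v) for v in X]+[str(Q[2]+w)]
exec(open('go.py').read())
E
echo 573.8 35.4 -6.25 > Q.txt
python3 go.py 584 97 150 -20
```

```text
t 1.75 slide [0.4963, 0.3523, 0.0766] roll -3.6 rows 11 j [83.0, 21.0, 1.0, -0.0, -70.0, -17.0] F [ 0.5  0.9 -0.5] w 0.0877
```

Request:
apply_moves(
  commands=[
    {"grip": 0,"slide": [0.05,0.035,0],"roll": -3.6},
    {"grip": 0,"slide": [0.1,0.07,0],"roll": -3.6},
    {"grip": 0,"slide": [0.15,0.105,0],"roll": -3.6},
    {"grip": 0,"slide": [0.2,0.14,0],"roll": -3.6},
    {"grip": 0,"slide": [0.25,0.175,0],"roll": -3.6},
  ],
)

```text
time_s: 2.38
tcp_pos: [0.43, 0.3564, 0.2269]
eef_rot: [-180.0, -0.0, -20.0]
contact_force: [1.2, 0.6, -0.2]
gripper_width: 0.0877
```

Request:
apply_moves(
  commands=[
    {"grip": 0,"slide": [0.05,0.035,0],"roll": 0},
    {"grip": 0,"slide": [0.1,0.07,0],"roll": 0},
    {"grip": 0,"slide": [0.15,0.105,0.02],"roll": 0},
    {"grip": 0,"slide": [0.2,0.14,0.04],"roll": 0},
    {"grip": 0,"slide": [0.235,0.165,0.05],"roll": 0},
  ],
)

```text
time_s: 3.0
tcp_pos: [0.5943, 0.1205, 0.1757]
eef_rot: [180.0, 0.0, -20.1]
contact_force: [0.4, 0.2, -0.7]
gripper_width: 0.0875
```

```bash
python3 go.py 584 97 150 -20
python3 - <<'E'
from ov import *
Q=np.loadtxt('Q.txt')
c=get_calibration('wrist');im,d=capture('wrist')
save('w1',overlay(im,c,Q))
E
```

```text
t 3.0 slide [-0.0017, 0.0256, 0.0257] roll -0.1 rows 1 j [30.0, 16.0, -12.0, -0.0, -61.0, 40.0] F [ 0.4  0.2 -0.7] w 0.0875
```

View pics/w1.png

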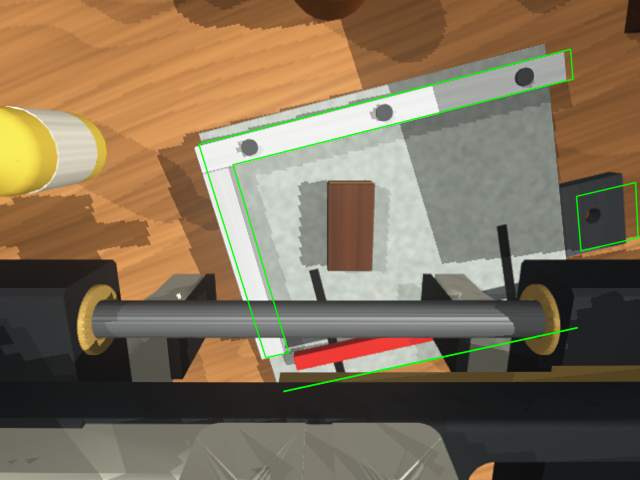

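```bash
cat > wfit.py <<'E'
from sledfit import *; from ov import *
c=get_calibration('wrist');im,d=capture('wrist');W=cloud('wrist',d,c)
P=W.reshape(-1,3); m=(abs(P[:,2])<.006); print('bench',np.median(P[m][:,2]))
m=(abs(P[:,2]-.015)<.004); print('deck',np.median(P[m][:,2]))
m=(abs(P[:,2]-.037)<.004); print('fence',np.median(P[m][:,2]))
r=fit('wrist',.032,.042,np.loadtxt('Q.txt'),W); print(r)
for nm in ['offcut','blank1']:
  for k in cut_out(nm,'wrist'):
    if k['score']<.4: continue
    P=W[k['mask']&(d>0)]; zt=np.percentile(P[:,2],80); T=P[abs(P[:,2]-zt)<.004]
    print(nm,k['score'],zt,cv2.minAreaRect((T[:,:2]*1000).astype(np.float32)))
q=r[0]
o=overlay(im,c,q)
import time; save('wf%d'%(get_state()['time_s']*100),o)
E
python3 wfit.py; ls pics
```

```text
bench 0.000419327616860094
deck 0.015369024494047246
fence 0.03710828659851221
(array([573.65839585,  38.73070486,  -6.28381471]), np.float64(-13116.747825815744), np.int64(14837))
offcut 0.95 0.03587434607995871 ((582.9200439453125, 100.70722961425781), (36.050785064697266, 70.21681213378906), 70.00947570800781)
ov_scene.png
ov_side.png
scene0.png
side0.png
w1.png
wf320.png
wrist0.png
```

```bash
echo 573.7 38.7 -6.28 > Q.txt; python3 go.py 583 100.7 19 -20
```

```text
t 3.2 slide [-0.0029, 0.0234, 0.1571] roll -0.1 rows 3 j [30.0, 16.0, -12.0, -0.0, -61.0, 40.0] F [-0.9  1.4  0.2] w 0.0875
```

View pics/wf320.png

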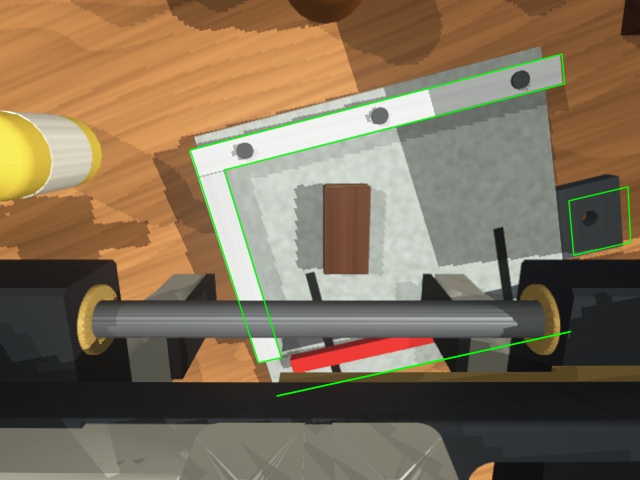

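Request:
apply_moves(
  commands=[
    {"grip": 0.15,"slide": [-0.003,0.023,0.03],"roll": 0},
    {"grip": 0.2,"slide": [-0.003,0.023,0.09],"roll": 0},
    {"grip": 0.2,"slide": [-0.003,0.023,0.14],"roll": 0},
    {"grip": 0.2,"slide": [-0.003,0.023,0.157],"roll": 0},
    {"grip": 0.6,"slide": [-0.003,0.023,0.157],"roll": 0},
  ],
  grip_force=20,
)

```text
time_s: 3.82
tcp_pos: [0.5829, 0.1028, 0.0197]
eef_rot: [180.0, 0.0, -19.9]
contact_force: [0.2, 0.5, -0.6]
gripper_width: 0.0646
```

Request:
apply_moves(
  commands=[
    {"grip": 0.9,"slide": [0,0,0],"roll": 0},
    {"grip": 0.9,"slide": [0,0,0],"roll": 0},
    {"grip": 0.9,"slide": [0,0,0],"roll": 0},
  ],
)

```text
time_s: 4.2
tcp_pos: [0.5835, 0.1023, 0.0208]
eef_rot: [-179.9, -0.1, -20.0]
contact_force: [-0.5, 0.1, 5.6]
gripper_width: 0.0359
```

Request:
apply_moves(
  commands=[
    {"grip": 0.9,"slide": [0,0,-0.06],"roll": 0},
    {"grip": 0.9,"slide": [0,0,-0.12],"roll": 0},
    {"grip": 0.9,"slide": [-0.04,-0.04,-0.12],"roll": -5},
    {"grip": 0.9,"slide": [-0.08,-0.08,-0.12],"roll": -10},
    {"grip": 0.9,"slide": [-0.12,-0.12,-0.12],"roll": -10},
  ],
)

```text
time_s: 4.82
tcp_pos: [0.5105, 0.2572, 0.1404]
eef_rot: [-179.9, -0.0, -10.0]
contact_force: [1.2, 0.6, -1.2]
gripper_width: 0.0355
```

```bash
python3 go.py 508 386 80 -10
```

```text
t 4.83 slide [-0.0249, -0.1263, 0.0606] roll 0.0 rows 3 j [46.0, 15.0, -19.0, -0.0, -56.0, 34.0] F [ 1.2  0.6 -1.2] w 0.0355
```

Request:
apply_moves(
  commands=[
    {"grip": 0.9,"slide": [-0.01,-0.055,0],"roll": 0},
    {"grip": 0.9,"slide": [-0.02,-0.11,0.0],"roll": 0},
    {"grip": 0.9,"slide": [-0.025,-0.126,0.03],"roll": 0},
    {"grip": 0.9,"slide": [-0.025,-0.126,0.06],"roll": 0},
    {"grip": 0.9,"slide": [-0.025,-0.126,0.06],"roll": 0},
  ],
)

```text
time_s: 5.45
tcp_pos: [0.5071, 0.3831, 0.0774]
eef_rot: [179.8, 0.1, -10.0]
contact_force: [0.1, -0.3, 0.1]
gripper_width: 0.0354
```

Request:
apply_moves(
  commands=[
    {"grip": 0.9,"slide": [0,0,0.01],"roll": 0},
    {"grip": 0.4,"slide": [0,0,0.01],"roll": 0},
    {"grip": 0.4,"slide": [0,0,0.01],"roll": 0},
    {"grip": 0.4,"slide": [0,0,-0.05],"roll": 0},
    {"grip": 0.4,"slide": [0,0,-0.09],"roll": 0},
  ],
)

```text
time_s: 6.08
tcp_pos: [0.5093, 0.3847, 0.1728]
eef_rot: [-179.9, -0.1, -10.0]
contact_force: [1.2, 1.1, -0.9]
gripper_width: 0.0526
```

```bash
python3 - <<'E'
from h import *
im,d=capture('side'); save('s2',im)
E
python3 go.py 428 -221 150 2.7
```

```text
t 6.12 slide [0.0226, 0.6128, 0.0239] roll -12.6 rows 11 j [55.0, 19.0, -8.0, 0.0, -62.0, 25.0] F [2.3 1.6 6.8] w 0.0524
```

View pics/s2.png

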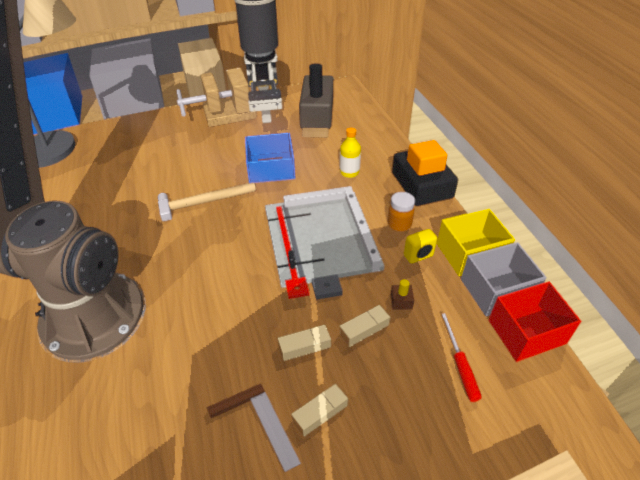

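Request:
apply_moves(
  commands=[
    {"grip": 0.3,"slide": [0,0.06,-0.01],"roll": -6},
    {"grip": 0.3,"slide": [0,0.12,-0.02],"roll": -10},
    {"grip": 0.3,"slide": [0,0.18,-0.03],"roll": -10},
    {"grip": 0.3,"slide": [0,0.24,-0.04],"roll": -10},
    {"grip": 0.3,"slide": [0,0.3,-0.04],"roll": -10},
  ],
)

```text
time_s: 6.75
tcp_pos: [0.4564, 0.0874, 0.2112]
eef_rot: [-179.9, -0.2, 0.0]
contact_force: [0.7, 0.3, 0.1]
gripper_width: 0.0612
```

Request:
apply_moves(
  commands=[
    {"grip": 0.3,"slide": [0,0.06,0],"roll": 0},
    {"grip": 0.3,"slide": [0,0.12,0],"roll": 0},
    {"grip": 0.3,"slide": [0,0.18,0],"roll": 0},
    {"grip": 0.3,"slide": [-0.02,0.24,0],"roll": 0},
    {"grip": 0.3,"slide": [-0.02,0.3,0],"roll": 0},
  ],
)

```text
time_s: 7.38
tcp_pos: [0.4354, -0.213, 0.2107]
eef_rot: [180.0, -0.1, 0.0]
contact_force: [2.2, -0.3, -0.6]
gripper_width: 0.0612
```

```bash
cat > wb.py <<'E'
from h import *
import sys
c=get_calibration('wrist');im,d=capture('wrist');W=cloud('wrist',d,c)
save('wb%d'%(get_state()['time_s']*100),im)
P=W.reshape(-1,3)
m=(abs(P[:,2])<.006); print('bench',np.median(P[m][:,2]))
for nm in sys.argv[1:] or ['blank1']:
  for k in cut_out(nm,'wrist'):
    if k['score']<.3: continue
    P=W[k['mask']&(d>0)]; zt=np.percentile(P[:,2],80); T=P[abs(P[:,2]-zt)<.004]
    r=cv2.minAreaRect((T[:,:2]*1000).astype(np.float32))
    v,u=np.nonzero(k['mask'])
    print(nm,round(k['score'],2),'z',round(zt,4),np.round(r[0],1),np.round(r[1],1),round(r[2],1),'px',int(u.mean()),int(v.mean()))
print('wb%d'%(get_state()['time_s']*100))
E
python3 wb.py; ls -t pics | head -1
```

```text
bench 0.0003854805172739488
blank1 0.9 z 0.0311 [ 558.  -218.6] [100.2  38.1] 13.5 px 327 61
blank1 0.77 z 0.0308 [ 425.1 -361.4] [75.5 37.5] 18.8 px 484 219
blank1 0.59 z 0.0309 [ 428.4 -218.9] [100.2  37.8] 0.8 px 327 218
wb747
wb742.png
```

```bash
python3 go.py 428.4 -218.9 10 0.8
```

```text
t 7.47 slide [-0.0072, 0.0029, 0.2] roll -1.1 rows 4 j [-3.0, 3.0, -24.0, 0.0, -63.0, 93.0] F [ 0.   0.5 -0.2] w 0.0611
```

View pics/wb742.png

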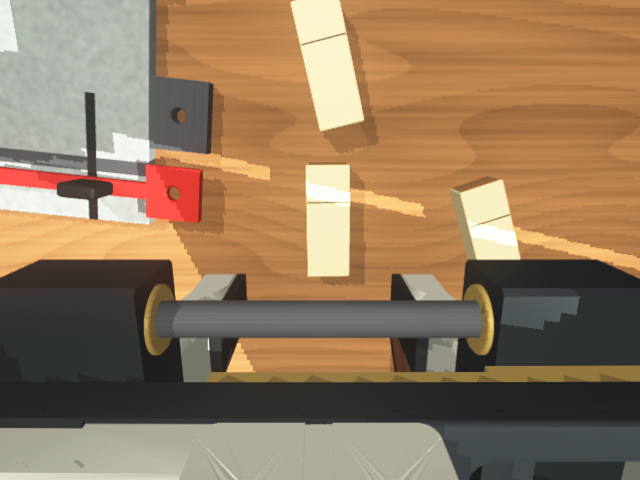

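Request:
apply_moves(
  commands=[
    {"grip": 0.3,"slide": [-0.007,0.003,0.06],"roll": -1},
    {"grip": 0.3,"slide": [-0.007,0.003,0.12],"roll": -1},
    {"grip": 0.3,"slide": [-0.007,0.003,0.175],"roll": -1},
    {"grip": 0.3,"slide": [-0.007,0.003,0.2],"roll": -1},
    {"grip": 0.5,"slide": [-0.007,0.003,0.2],"roll": -1},
  ],
)

```text
time_s: 8.1
tcp_pos: [0.4283, -0.2138, 0.0084]
eef_rot: [-180.0, 0.2, 1.0]
contact_force: [0.5, 0.3, 0.4]
gripper_width: 0.0559
```

Request:
apply_moves(
  commands=[
    {"grip": 0.9,"slide": [0,0,0],"roll": 0},
    {"grip": 0.9,"slide": [0,0,0],"roll": 0},
    {"grip": 0.9,"slide": [0,0,0],"roll": 0},
    {"grip": 0.9,"slide": [0,0,-0.04],"roll": 0},
    {"grip": 0.9,"slide": [0,0,-0.1],"roll": 0},
  ],
  grip_force=25,
)

```text
time_s: 8.72
tcp_pos: [0.4282, -0.2139, 0.1101]
eef_rot: [-180.0, 0.2, 1.0]
contact_force: [2.4, -0.1, -0.6]
gripper_width: 0.0383
```

```bash
python3 sg.py 5 85 110 0
```

```text
world [588.  122.6 110. ] -6.3
t 8.72 slide [0.1656, -0.3337, -0.0002] roll 7.3 rows 7 j [-3.0, 9.0, -32.0, -0.0, -49.0, 94.0] F [ 2.4 -0.1 -0.6] w 0.0383
```

Request:
apply_moves(
  commands=[
    {"grip": 0.9,"slide": [0.025,-0.05,0],"roll": 7.3},
    {"grip": 0.9,"slide": [0.05,-0.1,0],"roll": 7.3},
    {"grip": 0.9,"slide": [0.075,-0.15,0],"roll": 7.3},
    {"grip": 0.9,"slide": [0.1,-0.2,0],"roll": 7.3},
    {"grip": 0.9,"slide": [0.125,-0.25,0],"roll": 7.3},
  ],
)

```text
time_s: 9.35
tcp_pos: [0.5507, 0.04, 0.1105]
eef_rot: [-180.0, -0.1, -6.3]
contact_force: [0.5, -1.2, 0.2]
gripper_width: 0.038
```

```bash
python3 sg.py 5 85 40 0
```

```text
world [588.  122.6  40. ] -6.3
t 9.35 slide [0.0279, -0.0862, 0.0706] roll -0.0 rows 2 j [24.0, 15.0, -24.0, -0.0, -51.0, 59.0] F [ 0.5 -1.2  0.2] w 0.038
```

Request:
apply_moves(
  commands=[
    {"grip": 0.9,"slide": [0.014,-0.043,0],"roll": 0},
    {"grip": 0.9,"slide": [0.028,-0.086,0],"roll": 0},
    {"grip": 0.9,"slide": [0.028,-0.086,0.05],"roll": 0},
    {"grip": 0.9,"slide": [0.028,-0.086,0.08],"roll": 0},
    {"grip": 0.9,"slide": [0.028,-0.086,0.083],"roll": 0},
  ],
)

```text
time_s: 9.98
tcp_pos: [0.5866, 0.1204, 0.0256]
eef_rot: [179.9, 0.1, -6.3]
contact_force: [-0.2, 0.3, 0.8]
gripper_width: 0.0382
```

```bash
python3 sg.py 5 85 24 0
```

```text
world [588.  122.6  24. ] -6.3
t 9.97 slide [0.0011, -0.0024, 0.0016] roll 0.0 rows 1 j [30.0, 25.0, -22.0, -0.0, -43.0, 53.0] F [-0.2  0.3  0.8] w 0.0382
```

Request:
apply_moves(
  commands=[
    {"grip": 0.9,"slide": [0,0,0.0015],"roll": 0},
    {"grip": 0.9,"slide": [0.008,0,0.0015],"roll": 0},
    {"grip": 0.9,"slide": [0.014,0,0.0015],"roll": 0},
    {"grip": 0.9,"slide": [0.014,0,0.0015],"roll": 0},
  ],
)

```text
time_s: 10.48
tcp_pos: [0.6021, 0.1188, 0.0255]
eef_rot: [-180.0, -0.1, -6.3]
contact_force: [-0.2, -0.3, -0.6]
gripper_width: 0.0381
```

Request:
apply_moves(
  commands=[
    {"grip": 0.9,"slide": [0.002,0,0],"roll": 0},
    {"grip": 0.9,"slide": [0.003,0,0],"roll": 0},
    {"grip": 0.9,"slide": [0.004,0,0],"roll": 0},
  ],
)

```text
time_s: 10.85
tcp_pos: [0.6042, 0.1185, 0.025]
eef_rot: [180.0, 0.1, -6.3]
contact_force: [-7.9, 3.2, 5.2]
gripper_width: 0.0378
```

```bash
python3 sg.py 20 121 24 0
```

```text
world [606.8 156.8  24. ] -6.3
t 10.85 slide [-0.0016, -0.0384, 0.001] roll -0.0 rows 1 j [29.0, 26.0, -20.0, -0.0, -44.0, 55.0] F [-7.9  3.2  5.2] w 0.0378
```

Request:
apply_moves(
  commands=[
    {"grip": 0.4,"slide": [-0.002,0,0],"roll": 0},
    {"grip": 0.4,"slide": [-0.002,0,0],"roll": 0},
    {"grip": 0.4,"slide": [-0.002,0,-0.03],"roll": 0},
    {"grip": 0.4,"slide": [-0.002,0,-0.06],"roll": 0},
    {"grip": 0.4,"slide": [-0.002,0.04,-0.06],"roll": 10},
  ],
)

```text
time_s: 11.48
tcp_pos: [0.6014, 0.0809, 0.0879]
eef_rot: [-179.8, -0.3, -16.3]
contact_force: [-0.1, -0.2, -1.3]
gripper_width: 0.0525
```

Request:
apply_moves(
  commands=[
    {"grip": 0.4,"slide": [0,0.02,0],"roll": 10},
    {"grip": 0.4,"slide": [0,0.02,0],"roll": 20},
    {"grip": 0.4,"slide": [0,0.02,0],"roll": 30},
    {"grip": 0.4,"slide": [0,0.02,0],"roll": 40},
    {"grip": 0.4,"slide": [0,0.02,0],"roll": 50},
  ],
)

```text
time_s: 12.1
tcp_pos: [0.5934, 0.0597, 0.0852]
eef_rot: [-180.0, -0.0, -66.6]
contact_force: [0.6, -0.3, 1.0]
gripper_width: 0.0527
```

Request:
apply_moves(
  commands=[
    {"grip": 0.4,"slide": [0,0,0],"roll": 10},
    {"grip": 0.4,"slide": [0,0,0],"roll": 20},
    {"grip": 0.4,"slide": [0,0,0],"roll": 30},
  ],
)

```text
time_s: 12.48
tcp_pos: [0.5934, 0.0598, 0.0852]
eef_rot: [-180.0, 0.0, -96.6]
contact_force: [0.4, -0.9, 0.6]
gripper_width: 0.0524
```

```bash
python3 sg.py 15 35 22 -90;  python3 - <<'E'
from ov import *
im,d=capture('side'); o=overlay(im,get_calibration('side'),np.loadtxt('Q.txt')); save('s3',cv2.resize(o[160:340,200:440],None,fx=3,fy=3))
E
```

```text
world [592.4  71.8  22. ] -96.3
t 12.47 slide [-0.0119, 0.0024, 0.0632] roll -0.3 rows 2 j [25.0, 20.0, -20.0, 0.0, -50.0, -31.0] F [ 0.4 -0.9  0.6] w 0.0524
```

View pics/s3.png

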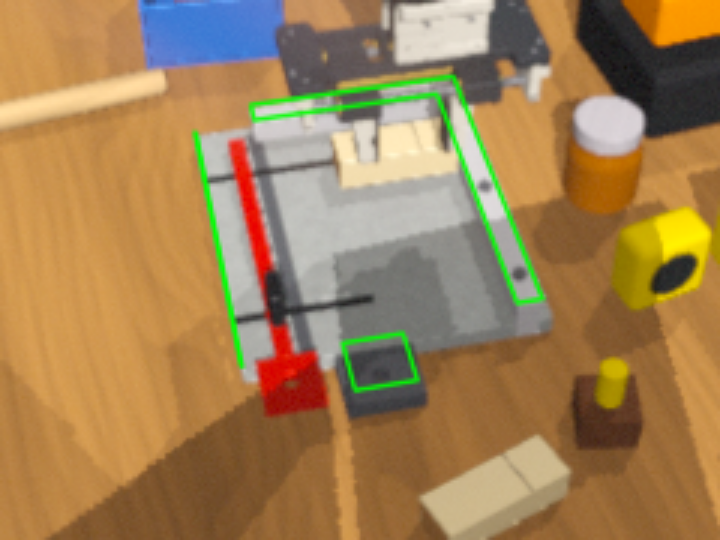

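Request:
apply_moves(
  commands=[
    {"grip": 0.4,"slide": [-0.012,0.002,0.03],"roll": 0},
    {"grip": 0.4,"slide": [-0.012,0.002,0.063],"roll": 0},
    {"grip": 0.4,"slide": [-0.02,0.002,0.063],"roll": 0},
    {"grip": 0.4,"slide": [-0.03,0.002,0.063],"roll": 0},
    {"grip": 0.4,"slide": [-0.04,0.002,0.063],"roll": 0},
  ],
)

```text
time_s: 13.15
tcp_pos: [0.5966, 0.1009, 0.0235]
eef_rot: [-179.9, 0.1, -96.2]
contact_force: [-1.0, 0.6, -0.5]
gripper_width: 0.0527
```

```bash
python3 sg.py 15 92 22 -90
```

```text
world [598.7 128.5  22. ] -96.3
t 13.15 slide [-0.0277, 0.001, 0.0016] roll 0.0 rows 1 j [28.0, 25.0, -22.0, 0.0, -43.0, -34.0] F [-1.   0.6 -0.5] w 0.0527
```

Request:
apply_moves(
  commands=[
    {"grip": 0.4,"slide": [-0.008,0,0],"roll": 0},
    {"grip": 0.4,"slide": [-0.016,0,0],"roll": 0},
    {"grip": 0.4,"slide": [-0.02,0,0],"roll": 0},
    {"grip": 0.4,"slide": [-0.023,0,0],"roll": 0},
    {"grip": 0.4,"slide": [-0.023,0,0],"roll": 0},
  ],
)

```text
time_s: 13.78
tcp_pos: [0.5981, 0.1227, 0.022]
eef_rot: [-180.0, 0.0, -96.3]
contact_force: [-1.0, -0.1, 0.5]
gripper_width: 0.0526
```

Request:
apply_moves(
  commands=[
    {"grip": 0.4,"slide": [-0.0015,0,0],"roll": 0},
    {"grip": 0.4,"slide": [-0.003,0,0],"roll": 0},
  ],
)

```text
time_s: 14.02
tcp_pos: [0.5984, 0.1255, 0.022]
eef_rot: [180.0, -0.0, -96.3]
contact_force: [0.0, 0.1, 0.1]
gripper_width: 0.0522
```

Request:
apply_moves(
  commands=[
    {"grip": 0.4,"slide": [-0.0015,0,0],"roll": 0},
    {"grip": 0.4,"slide": [-0.003,0,0],"roll": 0},
  ],
)

```text
time_s: 14.28
tcp_pos: [0.5984, 0.126, 0.0221]
eef_rot: [179.9, -0.2, -96.3]
contact_force: [3.9, -16.8, 2.2]
gripper_width: 0.0526
```

Request:
apply_moves(
  commands=[
    {"grip": 0.4,"slide": [0.01,0,0],"roll": 0},
    {"grip": 0.4,"slide": [0.02,0,-0.05],"roll": 0},
    {"grip": 0.4,"slide": [0.07,0,-0.1],"roll": -10},
    {"grip": 0.3,"slide": [0.13,0,-0.13],"roll": -20},
    {"grip": 0.3,"slide": [0.19,0,-0.13],"roll": -30},
  ],
)

```text
time_s: 14.9
tcp_pos: [0.5803, -0.0518, 0.1543]
eef_rot: [-179.7, -0.1, -66.0]
contact_force: [1.3, 0.0, -0.3]
gripper_width: 0.0609
```

```bash
python3 go.py 545 -219 140 13.5; python3 wb.py blank1
```

```text
t 14.9 slide [0.1384, 0.1003, 0.0139] roll -79.5 rows 8 j [14.0, 15.0, -17.0, 0.0, -57.0, 10.0] F [ 1.3  0.  -0.3] w 0.0609
bench 0.0004140881959195764
blank1 0.8 z 0.0309 [ 557.6 -215.5] [99.8 33.5] 13.9 px 459 25
wb1500
```

Request:
apply_moves(
  commands=[
    {"grip": 0.3,"slide": [0.025,0.02,0],"roll": -10},
    {"grip": 0.3,"slide": [0.05,0.04,0],"roll": -20},
    {"grip": 0.3,"slide": [0.08,0.06,0],"roll": -30},
    {"grip": 0.3,"slide": [0.11,0.08,0],"roll": -40},
    {"grip": 0.3,"slide": [0.13,0.09,0],"roll": -50},
  ],
)

```text
time_s: 15.62
tcp_pos: [0.5481, -0.2071, 0.1511]
eef_rot: [-180.0, -0.0, -16.2]
contact_force: [0.6, -0.5, -0.3]
gripper_width: 0.0612
```

Request:
apply_moves(
  commands=[
    {"grip": 0.3,"slide": [0,0,0],"roll": -10},
    {"grip": 0.3,"slide": [0,0,0],"roll": -20},
    {"grip": 0.3,"slide": [0,0,0],"roll": -29.5},
    {"grip": 0.3,"slide": [0,0,0],"roll": -29.5},
  ],
)

```text
time_s: 16.12
tcp_pos: [0.5485, -0.2058, 0.1511]
eef_rot: [-180.0, -0.0, 13.0]
contact_force: [1.0, -0.2, -0.0]
gripper_width: 0.0613
```

```bash
python3 wb.py blank1;python3 go.py 558 -218.6 10 13.5; ls -t pics|head -1
```

```text
bench 0.000391437891290387
blank1 0.72 z 0.0309 [ 558.1 -218.5] [101.1  38. ] 13.5 px 341 216
blank1 0.62 z 0.0648 [ 661.5 -175.9] [19.1 19. ] 10.9 px 315 48
wb1622
t 16.23 slide [0.0063, 0.0145, 0.1412] roll -0.7 rows 3 j [-1.0, 16.0, -17.0, -0.0, -58.0, 104.0] F [ 0.   0.3 -0.1] w 0.0614
wb1617.png
```

Request:
apply_moves(
  commands=[
    {"grip": 0.3,"slide": [0.006,0.0145,0.05],"roll": -0.5},
    {"grip": 0.3,"slide": [0.006,0.0145,0.1],"roll": -0.5},
    {"grip": 0.3,"slide": [0.006,0.0145,0.141],"roll": -0.5},
    {"grip": 0.3,"slide": [0.006,0.0145,0.141],"roll": -0.5},
    {"grip": 0.6,"slide": [0.006,0.0145,0.141],"roll": -0.5},
  ],
)

```text
time_s: 16.85
tcp_pos: [0.5588, -0.219, 0.0117]
eef_rot: [180.0, -0.1, 13.5]
contact_force: [0.5, -0.5, 0.8]
gripper_width: 0.0558
```

Request:
apply_moves(
  commands=[
    {"grip": 0.9,"slide": [0,0,0],"roll": 0},
    {"grip": 0.9,"slide": [0,0,0],"roll": 0},
    {"grip": 0.9,"slide": [0,0,0],"roll": 0},
    {"grip": 0.9,"slide": [0,0,-0.05],"roll": 5},
    {"grip": 0.9,"slide": [0,0,-0.1],"roll": 12},
  ],
)

```text
time_s: 17.48
tcp_pos: [0.5572, -0.2188, 0.1115]
eef_rot: [-180.0, 0.1, 1.4]
contact_force: [1.4, 0.1, -0.5]
gripper_width: 0.038
```

```bash
python3 sg.py 8 53 110 0
```

```text
world [587.4  90.5 110. ] -6.3
t 17.48 slide [0.0377, -0.3085, 0.0015] roll 7.7 rows 6 j [-3.0, 19.0, -18.0, -0.0, -53.0, 94.0] F [ 1.4  0.1 -0.5] w 0.038
```

Request:
apply_moves(
  commands=[
    {"grip": 0.9,"slide": [0.006,-0.055,0],"roll": 7.7},
    {"grip": 0.9,"slide": [0.013,-0.11,0],"roll": 7.7},
    {"grip": 0.9,"slide": [0.02,-0.165,0],"roll": 7.7},
    {"grip": 0.9,"slide": [0.028,-0.22,0],"roll": 7.7},
    {"grip": 0.9,"slide": [0.033,-0.27,0],"roll": 7.7},
  ],
)

```text
time_s: 18.1
tcp_pos: [0.5833, 0.054, 0.1109]
eef_rot: [-180.0, -0.1, -6.1]
contact_force: [1.5, -0.1, -1.7]
gripper_width: 0.0378
```

```bash
python3 sg.py 8 45 30 0
```

```text
world [586.6  82.6  30. ] -6.3
t 18.1 slide [0.0002, -0.0287, 0.081] roll 0.2 rows 2 j [24.0, 18.0, -20.0, -0.0, -52.0, 59.0] F [ 1.5 -0.1 -1.7] w 0.0378
```

Request:
apply_moves(
  commands=[
    {"grip": 0.9,"slide": [0,-0.0287,0],"roll": 0.2},
    {"grip": 0.9,"slide": [0,-0.0287,0.04],"roll": 0.2},
    {"grip": 0.9,"slide": [0,-0.0287,0.081],"roll": 0.2},
    {"grip": 0.9,"slide": [0,-0.0287,0.084],"roll": 0.2},
    {"grip": 0.9,"slide": [0,-0.0287,0.084],"roll": 0.2},
  ],
)

```text
time_s: 18.73
tcp_pos: [0.5861, 0.0803, 0.0266]
eef_rot: [180.0, 0.0, -6.3]
contact_force: [0.3, 0.2, 0.6]
gripper_width: 0.0379
```

Request:
apply_moves(
  commands=[
    {"grip": 0.9,"slide": [0.005,0,0.001],"roll": 0},
    {"grip": 0.9,"slide": [0.009,0,0.001],"roll": 0},
    {"grip": 0.9,"slide": [0.011,0,0.001],"roll": 0},
    {"grip": 0.9,"slide": [0.012,0,0.001],"roll": 0},
  ],
)

```text
time_s: 19.23
tcp_pos: [0.5984, 0.079, 0.0254]
eef_rot: [-180.0, -0.0, -6.3]
contact_force: [-0.3, 0.4, 0.3]
gripper_width: 0.038
```

```bash
python3 sg.py 20 45 25 0
```

```text
world [598.5  81.2  25. ] -6.3
t 19.23 slide [-0.0001, -0.0022, 0.0004] roll -0.0 rows 1 j [26.0, 25.0, -22.0, 0.0, -43.0, 58.0] F [-0.3  0.4  0.3] w 0.038
```

Request:
apply_moves(
  commands=[
    {"grip": 0.9,"slide": [0.002,0,0],"roll": 0},
    {"grip": 0.9,"slide": [0.003,0,0],"roll": 0},
    {"grip": 0.9,"slide": [0.003,0,0],"roll": 0},
  ],
)

```text
time_s: 19.6
tcp_pos: [0.5989, 0.0785, 0.0247]
eef_rot: [179.9, 0.2, -6.3]
contact_force: [-5.8, 1.5, 2.4]
gripper_width: 0.0375
```

```bash
python3 sg.py 20 45 25 0
```

```text
world [598.5  81.2  25. ] -6.3
t 19.6 slide [-0.0007, -0.0027, -0.0003] roll -0.0 rows 1 j [26.0, 25.0, -22.0, -0.0, -43.0, 58.0] F [-5.8  1.5  2.4] w 0.0375
```

Request:
apply_moves(
  commands=[
    {"grip": 0.4,"slide": [-0.003,0,0],"roll": 0},
    {"grip": 0.4,"slide": [-0.003,0,0],"roll": 0},
    {"grip": 0.4,"slide": [-0.003,0,-0.03],"roll": 0},
    {"grip": 0.4,"slide": [-0.003,0,-0.06],"roll": 0},
    {"grip": 0.4,"slide": [-0.005,0.045,-0.06],"roll": 10},
  ],
)

```text
time_s: 20.23
tcp_pos: [0.5942, 0.0366, 0.0882]
eef_rot: [-179.8, -0.3, -16.3]
contact_force: [1.0, -1.3, -0.6]
gripper_width: 0.0521
```

Request:
apply_moves(
  commands=[
    {"grip": 0.4,"slide": [0,0,0],"roll": 10},
    {"grip": 0.4,"slide": [0,0,0],"roll": 20},
    {"grip": 0.4,"slide": [0,0,0],"roll": 30},
    {"grip": 0.4,"slide": [0,0,0],"roll": 40},
    {"grip": 0.4,"slide": [0,0,0],"roll": 50},
  ],
)

```text
time_s: 20.85
tcp_pos: [0.5917, 0.0346, 0.0855]
eef_rot: [-180.0, -0.0, -66.6]
contact_force: [0.7, 0.1, 0.0]
gripper_width: 0.0524
```

Request:
apply_moves(
  commands=[
    {"grip": 0.4,"slide": [0,0,0],"roll": 10},
    {"grip": 0.4,"slide": [0,0,0],"roll": 20},
    {"grip": 0.4,"slide": [0,0,0],"roll": 30},
  ],
)

```text
time_s: 21.22
tcp_pos: [0.5916, 0.0346, 0.0855]
eef_rot: [-180.0, 0.0, -96.6]
contact_force: [0.7, -0.5, 0.2]
gripper_width: 0.0529
```

```bash
python3 sg.py 15 0 22 -90
```

```text
world [588.6  37.1  22. ] -96.3
t 21.23 slide [-0.0021, 0.0033, 0.0635] roll -0.4 rows 2 j [22.0, 20.0, -20.0, 0.0, -50.0, -29.0] F [ 0.7 -0.5  0.2] w 0.0529
```

Request:
apply_moves(
  commands=[
    {"grip": 0.4,"slide": [-0.002,0.003,0.04],"roll": 0},
    {"grip": 0.4,"slide": [-0.002,0.003,0.0635],"roll": 0},
    {"grip": 0.4,"slide": [-0.008,0.003,0.0635],"roll": 0},
    {"grip": 0.4,"slide": [-0.018,0.003,0.0635],"roll": 0},
    {"grip": 0.4,"slide": [-0.028,0.003,0.0635],"roll": 0},
  ],
)

```text
time_s: 21.85
tcp_pos: [0.5923, 0.0639, 0.023]
eef_rot: [-179.9, 0.0, -96.3]
contact_force: [-0.9, 0.5, -0.7]
gripper_width: 0.0528
```

Request:
apply_moves(
  commands=[
    {"grip": 0.4,"slide": [-0.008,0,0],"roll": 0},
    {"grip": 0.4,"slide": [-0.016,0,0],"roll": 0},
    {"grip": 0.4,"slide": [-0.019,0,0],"roll": 0},
    {"grip": 0.4,"slide": [-0.019,0,0],"roll": 0},
  ],
)

```text
time_s: 22.35
tcp_pos: [0.5934, 0.082, 0.0218]
eef_rot: [-180.0, 0.0, -96.3]
contact_force: [-0.2, -0.7, -0.7]
gripper_width: 0.0524
```

```bash
python3 sg.py 15 51.5 22 -90
```

```text
world [594.2  88.3  22. ] -96.3
t 22.35 slide [-0.0063, -0.0001, -0.0002] roll -0.0 rows 1 j [27.0, 25.0, -23.0, -0.0, -42.0, -33.0] F [-0.2 -0.7 -0.7] w 0.0524
```

Request:
apply_moves(
  commands=[
    {"grip": 0.4,"slide": [-0.003,0,0],"roll": 0},
    {"grip": 0.4,"slide": [-0.005,0,0],"roll": 0},
    {"grip": 0.4,"slide": [-0.006,0,0],"roll": 0},
    {"grip": 0.4,"slide": [-0.006,0,0],"roll": 0},
  ],
)

```text
time_s: 22.85
tcp_pos: [0.5942, 0.0877, 0.0218]
eef_rot: [-180.0, 0.0, -96.3]
contact_force: [0.5, -1.2, 1.4]
gripper_width: 0.053
```

Request:
apply_moves(
  commands=[
    {"grip": 0.4,"slide": [-0.0015,0,0],"roll": 0},
    {"grip": 0.4,"slide": [-0.003,0,0],"roll": 0},
  ],
)

```text
time_s: 23.1
tcp_pos: [0.594, 0.0882, 0.0218]
eef_rot: [179.9, -0.2, -96.3]
contact_force: [3.0, -17.2, 1.8]
gripper_width: 0.0525
```

Request:
apply_moves(
  commands=[
    {"grip": 0.4,"slide": [0.01,0,0],"roll": 0},
    {"grip": 0.4,"slide": [0.02,0,-0.05],"roll": 0},
    {"grip": 0.4,"slide": [0.07,0.01,-0.1],"roll": -10},
    {"grip": 0.3,"slide": [0.12,0.03,-0.14],"roll": -20},
    {"grip": 0.3,"slide": [0.17,0.05,-0.16],"roll": -30},
  ],
)

```text
time_s: 23.72
tcp_pos: [0.5294, -0.0674, 0.1807]
eef_rot: [-179.8, -0.0, -65.9]
contact_force: [1.2, 0.1, 0.6]
gripper_width: 0.0605
```

```bash
python3 go.py 410 -350 180 18.7
```

```text
t 23.73 slide [0.2093, 0.2243, 0.0002] roll -84.6 rows 9 j [14.0, 9.0, -21.0, -0.0, -60.0, 10.0] F [1.2 0.1 0.6] w 0.0605
```

Request:
apply_moves(
  commands=[
    {"grip": 0.3,"slide": [0.024,0.025,0],"roll": -10},
    {"grip": 0.3,"slide": [0.048,0.05,0],"roll": -20},
    {"grip": 0.3,"slide": [0.072,0.077,0],"roll": -30},
    {"grip": 0.3,"slide": [0.096,0.103,0],"roll": -40},
    {"grip": 0.3,"slide": [0.12,0.128,0],"roll": -50},
  ],
)

```text
time_s: 24.35
tcp_pos: [0.4597, -0.2288, 0.1788]
eef_rot: [-180.0, -0.0, -16.0]
contact_force: [0.1, -0.0, -0.2]
gripper_width: 0.0612
```

```bash
python3 go.py 410 -360 180 18.7
```

```text
t 24.35 slide [-0.0117, 0.1399, -0.0013] roll -34.7 rows 4 j [-5.0, 7.0, -23.0, -0.0, -59.0, 79.0] F [ 0.1 -0.  -0.2] w 0.0612
```

Request:
apply_moves(
  commands=[
    {"grip": 0.3,"slide": [-0.003,0.035,0],"roll": -9},
    {"grip": 0.3,"slide": [-0.006,0.07,0],"roll": -18},
    {"grip": 0.3,"slide": [-0.009,0.105,0],"roll": -27},
    {"grip": 0.3,"slide": [-0.0117,0.14,0],"roll": -34.7},
    {"grip": 0.3,"slide": [-0.0117,0.14,0],"roll": -34.7},
  ],
)

```text
time_s: 24.98
tcp_pos: [0.4089, -0.3604, 0.1784]
eef_rot: [-180.0, -0.0, 18.3]
contact_force: [0.6, 0.5, 0.1]
gripper_width: 0.0615
```

```bash
python3 wb.py blank1;python3 go.py 413 -366 10 18.7; ls -t pics|head -1
```

```text
bench 0.00039524167967969366
blank1 0.92 z 0.0309 [ 412.8 -366.2] [100.9  38.1] 18.8 px 329 215
wb2507
t 25.07 slide [0.0011, 0.0078, 0.1685] roll -0.5 rows 3 j [-21.0, 10.0, -20.0, -0.0, -60.0, 129.0] F [ 0.  -0.4 -0.7] w 0.0613
wb2502.png
```

Request:
apply_moves(
  commands=[
    {"grip": 0.3,"slide": [0.001,0.006,0.055],"roll": -0.5},
    {"grip": 0.3,"slide": [0.001,0.006,0.11],"roll": -0.5},
    {"grip": 0.3,"slide": [0.001,0.006,0.155],"roll": -0.5},
    {"grip": 0.3,"slide": [0.001,0.006,0.1685],"roll": -0.5},
    {"grip": 0.6,"slide": [0.001,0.006,0.1685],"roll": -0.5},
  ],
)

```text
time_s: 25.7
tcp_pos: [0.413, -0.3639, 0.0102]
eef_rot: [-180.0, 0.0, 18.9]
contact_force: [0.5, 0.8, 0.5]
gripper_width: 0.056
```

Request:
apply_moves(
  commands=[
    {"grip": 0.9,"slide": [0,0,0],"roll": 0},
    {"grip": 0.9,"slide": [0,0,0],"roll": 0},
    {"grip": 0.9,"slide": [0,0,0],"roll": 0},
    {"grip": 0.9,"slide": [0,0,-0.05],"roll": 0},
    {"grip": 0.9,"slide": [0,0,-0.1],"roll": 10},
  ],
)

```text
time_s: 26.32
tcp_pos: [0.4122, -0.3641, 0.1116]
eef_rot: [-180.0, 0.0, 8.7]
contact_force: [0.9, -0.4, -1.3]
gripper_width: 0.0376
```

```bash
python3 sg.py 10 7 110 0
```

```text
world [584.4  44.6 110. ] -6.3
t 26.32 slide [0.232, -0.378, 0.0016] roll 15.0 rows 8 j [-21.0, 15.0, -24.0, -0.0, -51.0, 120.0] F [ 0.9 -0.4 -1.3] w 0.0376
```

Request:
apply_moves(
  commands=[
    {"grip": 0.9,"slide": [0.03,-0.048,0],"roll": 10},
    {"grip": 0.9,"slide": [0.06,-0.096,0],"roll": 15},
    {"grip": 0.9,"slide": [0.09,-0.144,0],"roll": 15},
    {"grip": 0.9,"slide": [0.12,-0.192,0],"roll": 15},
    {"grip": 0.9,"slide": [0.15,-0.24,0],"roll": 15},
  ],
)

```text
time_s: 26.95
tcp_pos: [0.5243, -0.1022, 0.1111]
eef_rot: [-180.0, -0.1, -6.1]
contact_force: [0.6, -0.4, -0.7]
gripper_width: 0.0377
```

```bash
python3 sg.py 10 7 110 0
```

```text
world [584.4  44.6 110. ] -6.3
t 26.95 slide [0.0441, -0.1523, 0.0012] roll 0.2 rows 3 j [10.0, 13.0, -26.0, -0.0, -50.0, 74.0] F [ 0.6 -0.4 -0.7] w 0.0377
```

Request:
apply_moves(
  commands=[
    {"grip": 0.9,"slide": [0.018,-0.055,0],"roll": 0.2},
    {"grip": 0.9,"slide": [0.036,-0.11,0],"roll": 0.2},
    {"grip": 0.9,"slide": [0.044,-0.15,0],"roll": 0.2},
    {"grip": 0.9,"slide": [0.044,-0.15,0.05],"roll": 0.2},
    {"grip": 0.9,"slide": [0.044,-0.15,0.08],"roll": 0.2},
  ],
)

```text
time_s: 27.58
tcp_pos: [0.5828, 0.0411, 0.029]
eef_rot: [-180.0, 0.0, -6.3]
contact_force: [1.0, -0.1, -0.6]
gripper_width: 0.0379
```

```bash
python3 sg.py 10 7 25 0
```

```text
world [584.4  44.6  25. ] -6.3
t 27.57 slide [0.0013, -0.0037, 0.004] roll -0.0 rows 1 j [23.0, 24.0, -24.0, -0.0, -42.0, 61.0] F [ 1.  -0.1 -0.6] w 0.0379
```

Request:
apply_moves(
  commands=[
    {"grip": 0.9,"slide": [0.002,0,0.004],"roll": 0},
    {"grip": 0.9,"slide": [0.006,0,0.004],"roll": 0},
    {"grip": 0.9,"slide": [0.009,0,0.004],"roll": 0},
    {"grip": 0.9,"slide": [0.0115,0,0.004],"roll": 0},
    {"grip": 0.9,"slide": [0.0115,0,0.004],"roll": 0},
  ],
)

```text
time_s: 28.2
tcp_pos: [0.5953, 0.0391, 0.0264]
eef_rot: [-180.0, -0.0, -6.3]
contact_force: [-0.3, 1.0, -0.7]
gripper_width: 0.0375
```

Request:
apply_moves(
  commands=[
    {"grip": 0.9,"slide": [0.002,0,0],"roll": 0},
    {"grip": 0.9,"slide": [0.003,0,0],"roll": 0},
    {"grip": 0.9,"slide": [0.003,0,0],"roll": 0},
  ],
)

```text
time_s: 28.58
tcp_pos: [0.5965, 0.0386, 0.0258]
eef_rot: [180.0, 0.1, -6.3]
contact_force: [-5.1, 1.3, 1.8]
gripper_width: 0.0374
```

Request:
apply_moves(
  commands=[
    {"grip": 0.4,"slide": [-0.003,0,0],"roll": 0},
    {"grip": 0.4,"slide": [-0.003,0,0],"roll": 0},
    {"grip": 0.4,"slide": [-0.003,0,-0.03],"roll": 0},
    {"grip": 0.4,"slide": [-0.003,0,-0.06],"roll": 0},
    {"grip": 0.4,"slide": [-0.005,0.045,-0.06],"roll": 10},
  ],
)

```text
time_s: 29.2
tcp_pos: [0.591, -0.0035, 0.0892]
eef_rot: [-179.8, -0.3, -16.3]
contact_force: [0.6, -1.3, -0.6]
gripper_width: 0.0523
```

Request:
apply_moves(
  commands=[
    {"grip": 0.4,"slide": [0,0,0],"roll": 10},
    {"grip": 0.4,"slide": [0,0,0],"roll": 20},
    {"grip": 0.4,"slide": [0,0,0],"roll": 30},
    {"grip": 0.4,"slide": [0,0,0],"roll": 40},
    {"grip": 0.4,"slide": [0,0,0],"roll": 50},
  ],
)

```text
time_s: 29.82
tcp_pos: [0.5884, -0.0053, 0.0864]
eef_rot: [-180.0, -0.0, -66.6]
contact_force: [0.4, -0.4, -0.8]
gripper_width: 0.0527
```

Request:
apply_moves(
  commands=[
    {"grip": 0.4,"slide": [0,0,0],"roll": 10},
    {"grip": 0.4,"slide": [0,0,0],"roll": 20},
    {"grip": 0.4,"slide": [0,0,0],"roll": 30},
  ],
)

```text
time_s: 30.2
tcp_pos: [0.5884, -0.0053, 0.0864]
eef_rot: [-180.0, 0.0, -96.6]
contact_force: [0.7, 0.8, -0.3]
gripper_width: 0.0526
```

```bash
python3 sg.py 15 -40 22 -90;python3 sg.py 15 13.5 22 -90
```

```text
world [584.2  -2.7  22. ] -96.3
t 30.2 slide [-0.0021, 0.0045, 0.0644] roll -0.4 rows 2 j [19.0, 20.0, -21.0, 0.0, -50.0, -25.0] F [ 0.7  0.8 -0.3] w 0.0526
world [590.1  50.5  22. ] -96.3
t 30.2 slide [-0.0556, 0.0048, 0.0644] roll -0.4 rows 2 j [19.0, 20.0, -21.0, 0.0, -50.0, -25.0] F [ 0.7  0.8 -0.3] w 0.0526
```

Request:
apply_moves(
  commands=[
    {"grip": 0.4,"slide": [-0.002,0.0045,0.04],"roll": 0},
    {"grip": 0.4,"slide": [-0.002,0.0045,0.0645],"roll": 0},
    {"grip": 0.4,"slide": [-0.01,0.0045,0.0645],"roll": 0},
    {"grip": 0.4,"slide": [-0.02,0.0045,0.0645],"roll": 0},
    {"grip": 0.4,"slide": [-0.03,0.0045,0.0645],"roll": 0},
  ],
)

```text
time_s: 30.82
tcp_pos: [0.5878, 0.0261, 0.0229]
eef_rot: [-179.9, 0.0, -96.3]
contact_force: [1.0, -0.3, -0.7]
gripper_width: 0.0525
```

Request:
apply_moves(
  commands=[
    {"grip": 0.4,"slide": [-0.008,0,0],"roll": 0},
    {"grip": 0.4,"slide": [-0.016,0,0],"roll": 0},
    {"grip": 0.4,"slide": [-0.021,0,0],"roll": 0},
    {"grip": 0.4,"slide": [-0.0245,0,0],"roll": 0},
    {"grip": 0.4,"slide": [-0.0245,0,0],"roll": 0},
  ],
)

```text
time_s: 31.45
tcp_pos: [0.5896, 0.0496, 0.0216]
eef_rot: [-180.0, 0.0, -96.3]
contact_force: [0.4, 0.4, 0.5]
gripper_width: 0.0525
```

Request:
apply_moves(
  commands=[
    {"grip": 0.4,"slide": [-0.0015,0,0],"roll": 0},
    {"grip": 0.4,"slide": [-0.0025,0,0],"roll": 0},
    {"grip": 0.4,"slide": [-0.0025,0,0],"roll": 0},
  ],
)

```text
time_s: 31.82
tcp_pos: [0.5895, 0.0503, 0.0215]
eef_rot: [179.9, -0.1, -96.3]
contact_force: [1.6, -7.6, -0.2]
gripper_width: 0.0526
```

Request:
apply_moves(
  commands=[
    {"grip": 0.4,"slide": [-0.001,0,0],"roll": 0},
    {"grip": 0.4,"slide": [-0.001,0,0],"roll": 0},
    {"grip": 0.4,"slide": [0.008,0,0],"roll": 0},
    {"grip": 0.4,"slide": [0.01,0,-0.05],"roll": 0},
    {"grip": 0.9,"slide": [0.01,-0.02,-0.11],"roll": -10},
  ],
)

```text
time_s: 32.45
tcp_pos: [0.6067, 0.0391, 0.1311]
eef_rot: [179.8, -0.0, -86.1]
contact_force: [2.4, 1.2, 0.4]
gripper_width: 0.047
```

Request:
apply_moves(
  commands=[
    {"grip": 0.9,"slide": [0,-0.02,-0.02],"roll": -10},
    {"grip": 0.9,"slide": [0,-0.04,-0.04],"roll": -20},
    {"grip": 0.9,"slide": [0,-0.06,-0.06],"roll": -30},
    {"grip": 0.9,"slide": [0,-0.08,-0.06],"roll": -40},
    {"grip": 0.9,"slide": [0,-0.08,-0.06],"roll": -50},
  ],
)

```text
time_s: 33.08
tcp_pos: [0.6892, 0.0449, 0.1905]
eef_rot: [-180.0, 0.0, -36.0]
contact_force: [0.5, -0.6, -0.3]
gripper_width: 0.009
```

```bash
python3 sg.py -80 65 190 0
```

```text
world [501.3 112.1 190. ] -6.3
t 33.08 slide [-0.1914, 0.0561, 0.0005] roll -29.7 rows 4 j [20.0, 23.0, 0.0, -0.0, -67.0, 34.0] F [ 0.5 -0.6 -0.3] w 0.009
```

Request:
apply_moves(
  commands=[
    {"grip": 0.9,"slide": [-0.05,0.015,0],"roll": -8},
    {"grip": 0.9,"slide": [-0.1,0.03,0],"roll": -16},
    {"grip": 0.9,"slide": [-0.15,0.045,0],"roll": -24},
    {"grip": 0.9,"slide": [-0.19,0.056,0],"roll": -29.7},
    {"grip": 0.9,"slide": [-0.19,0.056,0],"roll": -29.7},
  ],
)

```text
time_s: 33.7
tcp_pos: [0.4998, 0.1129, 0.1916]
eef_rot: [-179.9, -0.0, -6.4]
contact_force: [0.7, -0.7, 0.2]
gripper_width: 0.0092
```

```bash
python3 wfit.py; ls -t pics|head -1;python3 sg.py -60 7 22 0
```

```text
bench 0.0004218378774649234
deck 0.015450558554957214
fence 0.037347350282272436
(array([567.50464258,  40.2009936 ,  -5.51711073]), np.float64(-9527.441698604875), np.int64(10055))
offcut 0.89 0.0258759263994816 ((509.0011901855469, 376.8305358886719), (31.035503387451172, 70.60131072998047), 79.24390411376953)
blank1 0.91 0.0459988721384863 ((597.8123779296875, 82.04864501953125), (38.98969650268555, 100.63491821289062), 83.65303802490234)
blank1 0.9 0.04602715896924067 ((606.111083984375, 157.29237365722656), (38.89168167114258, 100.20832061767578), 83.85807037353516)
blank1 0.81 0.04601535933061844 ((602.1393432617188, 120.02449035644531), (37.51491165161133, 100.65349578857422), 83.67240142822266)
wf3385.png
world [514.8  52.2  22. ] -6.3
t 33.85 slide [0.0191, 0.0585, 0.1692] roll -0.4 rows 4 j [34.0, 7.0, -22.0, -0.0, -61.0, 49.0] F [ 0.5 -0.1 -0.9] w 0.0088
```

View pics/wf3385.png

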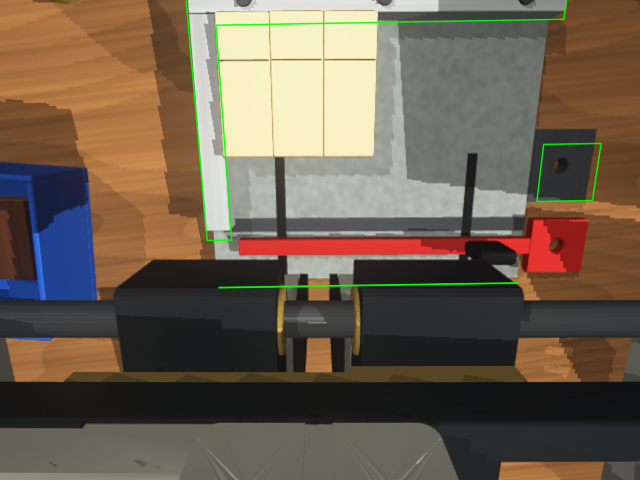

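```bash
python3 sg.py -58 66 22 0
```

```text
world [523.3 110.6  22. ] -6.3
t 33.85 slide [0.0208, -0.0005, 0.1693] roll -0.4 rows 3 j [34.0, 7.0, -22.0, -0.0, -61.0, 49.0] F [ 0.5 -0.1 -0.9] w 0.0088
```

Request:
apply_moves(
  commands=[
    {"grip": 1,"slide": [0.021,0,0.06],"roll": 0},
    {"grip": 1,"slide": [0.021,0,0.12],"roll": 0},
    {"grip": 1,"slide": [0.021,0,0.155],"roll": 0},
    {"grip": 1,"slide": [0.021,0,0.169],"roll": 0},
    {"grip": 1,"slide": [0.028,0,0.169],"roll": 0},
  ],
)

```text
time_s: 34.48
tcp_pos: [0.53, 0.1086, 0.0214]
eef_rot: [179.9, 0.1, -6.6]
contact_force: [0.9, 0.5, 0.0]
gripper_width: 0.0004
```

Request:
apply_moves(
  commands=[
    {"grip": 1,"slide": [0.003,0,0],"roll": 0},
    {"grip": 1,"slide": [0.005,0,0],"roll": 0},
    {"grip": 1,"slide": [0.006,0,0],"roll": 0},
    {"grip": 1,"slide": [0.006,0,0],"roll": 0},
  ],
)

```text
time_s: 34.98
tcp_pos: [0.5359, 0.1085, 0.0225]
eef_rot: [-180.0, -0.0, -6.6]
contact_force: [0.6, 0.5, -0.4]
gripper_width: 0.0006
```

```bash
python3 sg.py -42 66 22 0
```

```text
world [539.2 108.9  22. ] -6.3
t 34.98 slide [0.0032, -0.0008, 0.0005] roll -0.3 rows 1 j [32.0, 21.0, -29.0, 0.0, -39.0, 51.0] F [ 0.6  0.5 -0.4] w 0.0006
```

Request:
apply_moves(
  commands=[
    {"grip": 1,"slide": [0.002,0,0],"roll": -0.3},
    {"grip": 1,"slide": [0.004,0,0],"roll": -0.3},
    {"grip": 1,"slide": [0.004,0,0],"roll": -0.3},
  ],
)

```text
time_s: 35.35
tcp_pos: [0.5395, 0.1078, 0.0219]
eef_rot: [180.0, 0.0, -6.3]
contact_force: [-1.4, 0.5, 1.5]
gripper_width: 0.0007
```

Request:
apply_moves(
  commands=[
    {"grip": 1,"slide": [0.0015,0,0],"roll": 0},
    {"grip": 1,"slide": [0.003,0,0],"roll": 0},
    {"grip": 1,"slide": [0.003,0,0],"roll": 0},
  ],
)

```text
time_s: 35.72
tcp_pos: [0.5396, 0.1074, 0.0216]
eef_rot: [179.9, 0.3, -6.3]
contact_force: [-13.6, 7.0, 8.9]
gripper_width: -0.0001
```

Request:
apply_moves(
  commands=[
    {"grip": 1,"slide": [-0.01,0,0],"roll": 0},
    {"grip": 1,"slide": [-0.012,-0.023,0],"roll": 0},
    {"grip": 1,"slide": [-0.012,-0.046,0],"roll": 0},
    {"grip": 1,"slide": [-0.006,-0.046,0],"roll": 0},
    {"grip": 1,"slide": [-0.004,-0.046,0],"roll": 0},
  ],
)

```text
time_s: 36.35
tcp_pos: [0.5442, 0.1543, 0.0218]
eef_rot: [180.0, 0.0, -6.3]
contact_force: [-1.3, 0.1, -0.2]
gripper_width: 0.0007
```

Request:
apply_moves(
  commands=[
    {"grip": 1,"slide": [0.002,0,0],"roll": 0},
    {"grip": 1,"slide": [0.004,0,0],"roll": 0},
    {"grip": 1,"slide": [0.004,0,0],"roll": 0},
  ],
)

```text
time_s: 36.72
tcp_pos: [0.5446, 0.1535, 0.0217]
eef_rot: [180.0, 0.3, -6.4]
contact_force: [-16.3, 11.6, 9.8]
gripper_width: 0.0005
```

```bash
python3 sg.py -41.6 111 22 0
```

```text
world [544.5 153.6  22. ] -6.3
t 36.73 slide [-0.0001, -0.0001, -0.0003] roll -0.1 rows 1 j [35.0, 23.0, -27.0, -0.0, -41.0, 48.0] F [-16.3  11.6   9.8] w 0.0005
```

Request:
apply_moves(
  commands=[
    {"grip": 1,"slide": [-0.01,0,0],"roll": 0},
    {"grip": 1,"slide": [-0.012,0,-0.055],"roll": 0},
    {"grip": 1,"slide": [-0.03,0.03,-0.1],"roll": 0},
    {"grip": 1,"slide": [-0.06,0.08,-0.1],"roll": 0},
    {"grip": 1,"slide": [-0.09,0.13,-0.1],"roll": 0},
  ],
)

```text
time_s: 37.35
tcp_pos: [0.4429, 0.0326, 0.1224]
eef_rot: [-180.0, -0.1, -6.3]
contact_force: [0.9, -0.9, 0.3]
gripper_width: 0.0004
```

```bash
python3 sg.py -136 -70 100 0; python3 wb.py blank1 keeper; ls -t pics|head -1
python3 - <<'E'
from h import *
Q=np.loadtxt('Q.txt')
c=get_calibration('wrist');im,d=capture('wrist');W=cloud('wrist',d,c).reshape(-1,3)*1000
t=np.radians(Q[2]);q=W[:,:2]-Q[:2];L=np.c_[np.cos(t)*q[:,0]+np.sin(t)*q[:,1],-np.sin(t)*q[:,0]+np.cos(t)*q[:,1],W[:,2]]
hsv=cv2.cvtColor(im,cv2.COLOR_RGB2HSV).reshape(-1,3)
red=(hsv[:,1]>150)&((hsv[:,0]<8)|(hsv[:,0]>172))&(hsv[:,2]>60)
R=L[red&(abs(L[:,2]-26)<3)]
print('red',len(R),np.percentile(R,[1,99],axis=0))
lug=R[R[:,1]<-118]; print('lug',len(lug),np.percentile(lug,[1,50,99],axis=0))
b=R[(R[:,1]>-110)]; print('bar',len(b),np.percentile(b,[1,50,99],axis=0))
g=L[(abs(L[:,2]-59)<4)&(abs(L[:,1]+70)<30)&(L[:,0]<-60)]; print('grip',len(g),np.percentile(g,[1,50,99],axis=0) if len(g) else '')
E
```

```text
world [430.9 -16.  100. ] -6.3
t 37.35 slide [-0.0067, 0.0496, 0.0223] roll -0.0 rows 1 j [30.0, 4.0, -36.0, 0.0, -50.0, 54.0] F [ 0.9 -0.9  0.3] w 0.0004
bench 0.00039029725341918414
blank1 0.86 z 0.0459 [567.1  85. ] [38.7 38.9] 84.0 px 207 40
blank1 0.72 z 0.0459 [571.3 122.7] [38.2 39. ] 83.9 px 134 40
blank1 0.61 z 0.0459 [575.5 160.3] [40.2 39.1] 84.0 px 65 40
keeper 0.91 z 0.0271 [466.6  39.4] [294.   45.8] 83.6 px 356 204
wb3750
wb3740.png
red 12000 [[-129.05094125 -156.18395771   23.89138003]
 [ -84.5675268   132.10435636   27.93698978]]
lug 4014 [[-129.76008013 -156.89820723   24.49216263]
 [-105.93893706 -138.82639988   26.28802913]
 [ -83.99952233 -118.45487844   27.92817647]]
bar 7150 [[-114.08523864 -107.90258513   23.84642593]
 [-106.69467151   27.35012928   26.29306622]
 [-100.22831609  133.73165356   27.94462564]]
grip 1086 [[-113.08722512  -83.44129038   55.67472153]
 [-106.32434772  -68.7507956    59.87885916]
 [-101.14494081  -54.75869363   61.73434281]]
```

Request:
apply_moves(
  commands=[
    {"grip": 1,"slide": [-0.007,0.049,0.0],"roll": 0},
    {"grip": 1,"slide": [-0.007,0.049,0.03],"roll": 0},
    {"grip": 1,"slide": [-0.007,0.049,0.07],"roll": 0},
    {"grip": 1,"slide": [-0.007,0.049,0.086],"roll": 0},
    {"grip": 1,"slide": [-0.007,0.049,0.086],"roll": 0},
  ],
)

```text
time_s: 38.17
tcp_pos: [0.4314, -0.014, 0.0347]
eef_rot: [179.9, 0.1, -6.3]
contact_force: [0.1, 0.2, 0.4]
gripper_width: 0.0005
```

```bash
python3 sg.py -58.6 -70 36 0
```

```text
world [507.8 -24.5  36. ] -6.3
t 38.17 slide [0.077, 0.0021, -0.0014] roll -0.0 rows 2 j [25.0, 11.0, -43.0, 0.0, -36.0, 59.0] F [0.1 0.2 0.4] w 0.0005
```

Request:
apply_moves(
  commands=[
    {"grip": 1,"slide": [0.01,0.002,-0.001],"roll": 0},
    {"grip": 1,"slide": [0.025,0.002,-0.001],"roll": 0},
    {"grip": 1,"slide": [0.04,0.002,-0.001],"roll": 0},
    {"grip": 1,"slide": [0.055,0.002,-0.001],"roll": 0},
    {"grip": 1,"slide": [0.068,0.002,-0.001],"roll": 0},
  ],
)

```text
time_s: 38.8
tcp_pos: [0.5003, -0.0236, 0.0371]
eef_rot: [-180.0, -0.0, -6.3]
contact_force: [-3.3, 2.2, 1.6]
gripper_width: 0.0002
```

Request:
apply_moves(
  commands=[
    {"grip": 1,"slide": [0.004,0,0],"roll": 0},
    {"grip": 1,"slide": [0.008,0,0],"roll": 0},
    {"grip": 1,"slide": [0.009,0,0],"roll": 0},
    {"grip": 1,"slide": [0.009,0,0],"roll": 0},
  ],
)

```text
time_s: 39.3
tcp_pos: [0.5077, -0.0245, 0.0369]
eef_rot: [180.0, 0.0, -6.3]
contact_force: [-1.1, -0.4, -1.4]
gripper_width: 0.0001
```

```bash
python3 sg.py -58.6 -70 36 0
```

```text
world [507.8 -24.5  36. ] -6.3
t 39.3 slide [0.0001, -0.0, 0.0009] roll -0.0 rows 1 j [19.0, 17.0, -34.0, 0.0, -39.0, 64.0] F [-1.1 -0.4 -1.4] w 0.0001
```

Push gently further until the stop pushes back.

Request:
apply_moves(
  commands=[
    {"grip": 1,"slide": [0.002,0,0],"roll": 0},
    {"grip": 1,"slide": [0.003,0,0],"roll": 0},
    {"grip": 1,"slide": [0.003,0,0],"roll": 0},
  ],
)

```text
time_s: 39.67
tcp_pos: [0.5084, -0.0248, 0.0367]
eef_rot: [180.0, 0.2, -6.3]
contact_force: [-10.9, 5.8, 7.6]
gripper_width: 0.0004
```

Request:
apply_moves(
  commands=[
    {"grip": 1,"slide": [0.001,0,0],"roll": 0},
    {"grip": 1,"slide": [0.001,0,0],"roll": 0},
  ],
)

```text
time_s: 39.92
tcp_pos: [0.5083, -0.0249, 0.0366]
eef_rot: [179.9, 0.3, -6.4]
contact_force: [-13.9, 6.8, 10.6]
gripper_width: 0.0001
```

Request:
apply_moves(
  commands=[
    {"grip": 1,"slide": [-0.01,0,0],"roll": 0},
    {"grip": 1,"slide": [-0.015,0,-0.05],"roll": 0},
    {"grip": 0.5,"slide": [-0.01,0.02,-0.1],"roll": 0},
    {"grip": 0.5,"slide": [0,0.04,-0.14],"roll": 0},
    {"grip": 0.5,"slide": [0,0.04,-0.14],"roll": 0},
  ],
)

```text
time_s: 40.55
tcp_pos: [0.5103, -0.0653, 0.1808]
eef_rot: [-179.9, -0.5, -6.4]
contact_force: [0.3, 0.6, 0.4]
gripper_width: 0.0245
```

```bash
cat > hole.py <<'E'
from h import *
Q=np.loadtxt('Q.txt')
c=get_calibration('wrist');im,d=capture('wrist');W=cloud('wrist',d,c)*1000
def loc(W):
    t=np.radians(Q[2]);q=W[...,:2]-Q[:2];return np.dstack([np.cos(t)*q[...,0]+np.sin(t)*q[...,1],-np.sin(t)*q[...,0]+np.cos(t)*q[...,1],W[...,2]])
L=loc(W)
hsv=cv2.cvtColor(im,cv2.COLOR_RGB2HSV)
red=(hsv[...,1]>150)&((hsv[...,0]<8)|(hsv[...,0]>172))&(hsv[...,2]>50)&(abs(L[...,2]-26)<3)
R=L[red]
lug=R[(R[:,1]<-118)]; print('lug',len(lug),np.percentile(lug,[1,50,99],axis=0).round(1).tolist())
P=W[red&(L[...,1]<-118)]; print('lug rect world',cv2.minAreaRect(P[:,:2].astype(np.float32)),'z',np.median(P[:,2]))
m=(red&(L[...,1]<-100)).astype(np.uint8)
cs,h=cv2.findContours(m,cv2.RETR_CCOMP,cv2.CHAIN_APPROX_NONE)
for k,cc in enumerate(cs):
    if h[0][k][3]>=0 and cv2.contourArea(cc)>30:
        (u,v),(a,b),_=cv2.fitEllipse(cc)
        # ray to z=26.4
        p=cv2.undistortPoints(np.array([[[u,v]]],float),np.array(c['mtx']),np.array(c['distortion']))[0,0]
        Rm=np.array(c['R']);o=-Rm.T@np.array(c['t']);dr=Rm.T@np.array([p[0],p[1],1])
        X=o+dr*((.0262-o[2])/dr[2]);X*=1000
        print('hole px',u,v,'ax',a,b,'world',X.round(1),'sled',loc(X.reshape(1,1,3))[0,0].round(1))
for k in cut_out('blank1','wrist'):
    P=L[k['mask']&(d>0)]; zt=np.percentile(P[:,2],80); T=P[abs(P[:,2]-zt)<4]
    r=cv2.minAreaRect(T[:,:2].astype(np.float32)); print('blank',round(k['score'],2),np.round(r[0],1),np.round(r[1],1),round(r[2],1))
for k in cut_out('pin','wrist'):
    P=W[k['mask']&(d>0)]; zt=np.percentile(P[:,2],90); T=P[abs(P[:,2]-zt)<3]
    print('pin',k['score'],zt,cv2.minEnclosingCircle(T[:,:2].astype(np.float32)),T.mean(0))
n='h%d'%(get_state()['time_s']*100); save(n,im); print(n)
E
python3 hole.py; python3 sg.py -41 -135 150 0
```

```text
lug 2644 [[-63.3, -157.1, 24.0], [-39.5, -138.9, 26.3], [-17.5, -118.6, 28.0]]
lug rect world ((518.30224609375, -94.12651062011719), (39.03410339355469, 46.4836540222168), 84.00111389160156) z 26.301707916973868
hole px 351.6193542480469 206.51979064941406 ax 15.42474365234375 16.077091217041016 world [519.3 -90.4  26.2] sled [ -40.  -134.3   26.2]
blank 0.91 [ 19.9 116.2] [ 30.5 101.5] 89.0
blank 0.9 [20.1 83.4] [ 41.4 100.7] 89.7
blank 0.63 [19.9 45.5] [100.6  39.7] 0.0
pin 0.66 47.400327413824066 ((653.877685546875, -173.7042999267578), 5.585705280303955) [ 652.82627969 -173.18846503   47.27382192]
h4070
world [518.2 -91.  150. ] -6.3
t 40.7 slide [0.014, 0.025, 0.0264] roll -0.1 rows 1 j [15.0, 7.0, -24.0, -0.0, -59.0, 69.0] F [ 0.1  0.6 -0.1] w 0.0367
```

View pics/h4070.png

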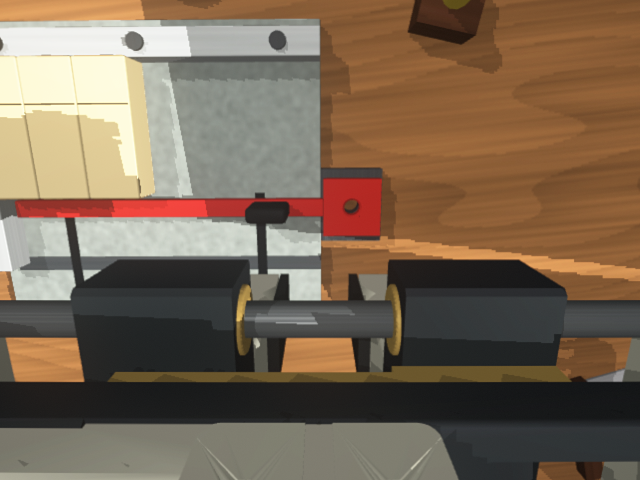

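The keeper is shut: the lug hole at px (352,206) sits over the tab. The blanks are all at x≈20 mm. Next is the pin.

```bash
python3 go.py 650 -173 165 -6.3
```

```text
t 40.7 slide [0.1541, 0.092, 0.0113] roll -0.0 rows 3 j [15.0, 7.0, -24.0, -0.0, -59.0, 69.0] F [ 0.1  0.6 -0.1] w 0.0367
```

Request:
apply_moves(
  commands=[
    {"grip": 0.4,"slide": [0.05,0.03,0],"roll": 0},
    {"grip": 0.4,"slide": [0.1,0.06,0],"roll": 0},
    {"grip": 0.4,"slide": [0.154,0.092,0.01],"roll": 0},
    {"grip": 0.4,"slide": [0.154,0.092,0.01],"roll": 0},
    {"grip": 0.4,"slide": [0.154,0.092,0.01],"roll": 0},
  ],
)

```text
time_s: 41.32
tcp_pos: [0.6496, -0.1728, 0.1646]
eef_rot: [180.0, 0.2, -6.3]
contact_force: [0.1, -0.1, 0.1]
gripper_width: 0.0528
```

```bash
python3 - <<'E'
from h import *
c=get_calibration('wrist');im,d=capture('wrist');W=cloud('wrist',d,c)*1000
for k in cut_out('pin','wrist'):
    m=k['mask']&(d>0);P=W[m]; zt=np.percentile(P[:,2],90); T=P[abs(P[:,2]-zt)<3]
    print('pin',k['score'],len(P),zt,cv2.minAreaRect(T[:,:2].astype(np.float32)),T.mean(0))
for k in cut_out('holder','wrist'):
    P=W[k['mask']&(d>0)]; T=P[abs(P[:,2]-30)<3]
    print('holder',k['score'],cv2.minAreaRect(T[:,:2].astype(np.float32)))
save('p1',im)
E
python3 go.py 661.5 -175.9 34 -6.3
```

```text
pin 0.68 628 45.81993892579511 ((638.8739013671875, 64.31896209716797), (13.220202445983887, 17.949132919311523), 76.33027648925781) [640.73144595  64.00111073  45.0609115 ]
pin 0.67 800 64.99130825355996 ((662.4174194335938, -175.70980834960938), (19.11419677734375, 18.88238525390625), 44.9564323425293) [ 662.71762555 -175.63026296   64.18731849]
holder 0.81 ((662.1779174804688, -175.72666931152344), (44.11006546020508, 44.33102035522461), 71.97615051269531)
t 41.48 slide [0.0119, 0.0025, 0.1333] roll 0.0 rows 3 j [2.0, 23.0, -4.0, -0.0, -63.0, 82.0] F [-1.1  0.2 -0.5] w 0.0526
```

View pics/p1.png

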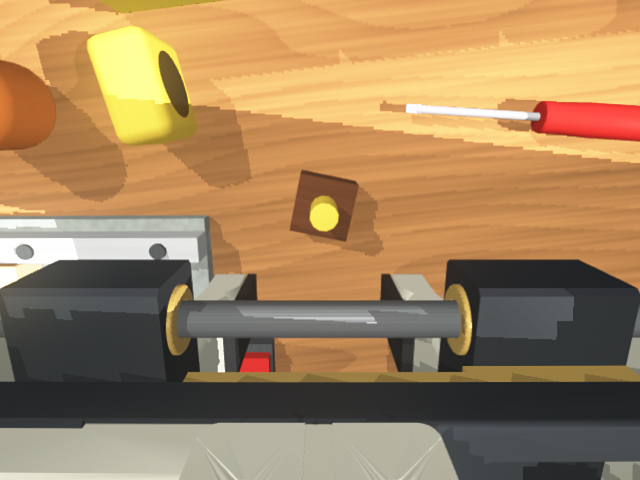

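Request:
apply_moves(
  commands=[
    {"grip": 0.4,"slide": [0.0127,0.0025,0.03],"roll": 0},
    {"grip": 0.4,"slide": [0.0127,0.0025,0.08],"roll": 0},
    {"grip": 0.4,"slide": [0.0127,0.0025,0.115],"roll": 0},
    {"grip": 0.4,"slide": [0.0127,0.0025,0.131],"roll": 0},
    {"grip": 0.4,"slide": [0.0127,0.0025,0.131],"roll": 0},
  ],
)

```text
time_s: 42.1
tcp_pos: [0.6625, -0.1764, 0.0361]
eef_rot: [180.0, 0.0, -6.3]
contact_force: [-0.4, 1.0, 0.4]
gripper_width: 0.0526
```

```bash
python3 go.py 662.3 -175.7 35 -6.3
```

```text
t 42.1 slide [-0.0003, -0.0007, 0.0011] roll 0.0 rows 1 j [1.0, 31.0, -10.0, 0.0, -49.0, 82.0] F [-0.4  1.   0.4] w 0.0526
```

Request:
apply_moves(
  commands=[
    {"grip": 0.7,"slide": [0,0,0.001],"roll": 0},
    {"grip": 0.95,"slide": [0,0,0.001],"roll": 0},
    {"grip": 0.95,"slide": [0,0,0.001],"roll": 0},
    {"grip": 0.95,"slide": [0,0,0.001],"roll": 0},
    {"grip": 0.95,"slide": [0,0,0.001],"roll": 0},
  ],
  grip_force=15,
)

```text
time_s: 42.72
tcp_pos: [0.6631, -0.177, 0.0355]
eef_rot: [180.0, -0.0, -6.3]
contact_force: [-0.5, 0.1, 3.9]
gripper_width: 0.0194
```

Request:
apply_moves(
  commands=[
    {"grip": 0.95,"slide": [0,0,-0.02],"roll": 0},
    {"grip": 0.95,"slide": [0,0,-0.06],"roll": 0},
    {"grip": 0.95,"slide": [0,0,-0.06],"roll": 0},
  ],
)

```text
time_s: 43.1
tcp_pos: [0.665, -0.1772, 0.0985]
eef_rot: [180.0, -0.3, -6.3]
contact_force: [0.6, -0.2, -0.3]
gripper_width: 0.0194
```

```bash
python3 go.py 519.1 -91.5 90 -6.3
python3 - <<'E'
from h import *
c=get_calibration('side');im,d=capture('side')
save('p2',cv2.resize(im[200:360,300:500],None,fx=3,fy=3))
E
```

```text
t 43.1 slide [-0.1545, -0.0692, 0.0076] roll 0.0 rows 3 j [1.0, 27.0, -7.0, 0.0, -56.0, 82.0] F [ 0.6 -0.2 -0.3] w 0.0194
```

View pics/p2.png

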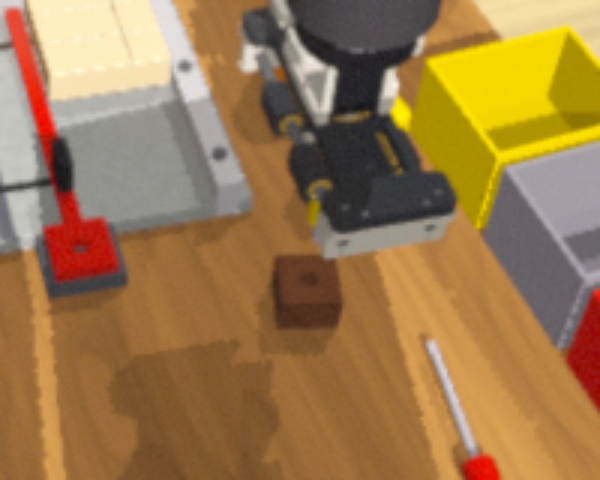

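Request:
apply_moves(
  commands=[
    {"grip": 0.95,"slide": [-0.05,-0.022,0],"roll": 0},
    {"grip": 0.95,"slide": [-0.1,-0.044,0],"roll": 0},
    {"grip": 0.95,"slide": [-0.154,-0.069,0.01],"roll": 0},
    {"grip": 0.95,"slide": [-0.154,-0.069,0.03],"roll": 0},
    {"grip": 0.95,"slide": [-0.154,-0.069,0.03],"roll": 0},
  ],
)

```text
time_s: 43.78
tcp_pos: [0.5157, -0.0912, 0.0636]
eef_rot: [180.0, 0.2, -6.3]
contact_force: [0.5, -0.1, -0.7]
gripper_width: 0.0196
```

```bash
python3 go.py 519.5 -91.5 62 -6.3
```

```text
t 43.77 slide [0.0038, -0.0001, 0.0016] roll 0.0 rows 1 j [11.0, 16.0, -30.0, -0.0, -44.0, 72.0] F [ 0.5 -0.1 -0.7] w 0.0196
```

Request:
apply_moves(
  commands=[
    {"grip": 0.95,"slide": [0.0035,0,0.0],"roll": 0},
    {"grip": 0.95,"slide": [0.0035,0,0.0],"roll": 0},
    {"grip": 0.95,"slide": [0.0035,0,0.0],"roll": 0},
  ],
)

```text
time_s: 44.15
tcp_pos: [0.5212, -0.092, 0.0651]
eef_rot: [-180.0, -0.0, -6.4]
contact_force: [0.7, -0.1, -1.0]
gripper_width: 0.0197
```

```bash
python3 go.py 519.5 -91.5 62 -6.3;python3 - <<'E'
from h import *
for n,(a,b,e,f) in dict(side=(230,330,240,370),scene=(200,320,210,360)).items():
    im,d=capture(n); save('q_'+n,cv2.resize(im[a:b,e:f],None,fx=5,fy=5,interpolation=cv2.INTER_CUBIC))
E
```

```text
t 44.15 slide [-0.0018, -0.0003, 0.0031] roll -0.1 rows 1 j [11.0, 16.0, -29.0, -0.0, -44.0, 72.0] F [ 0.7 -0.1 -1. ] w 0.0197
```

View pics/q_side.png

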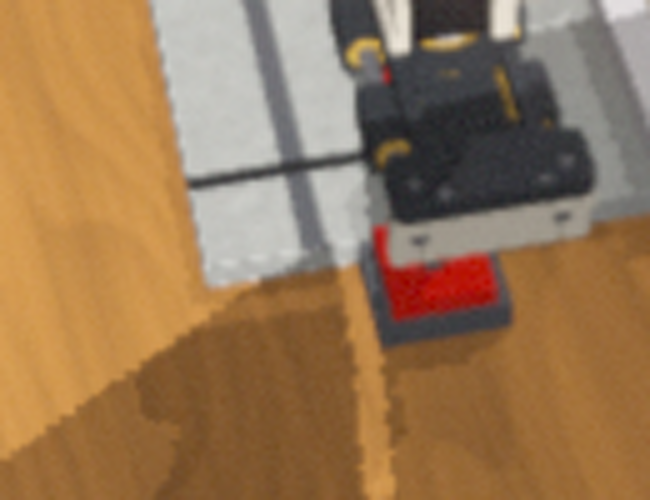

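View pics/q_scene.png

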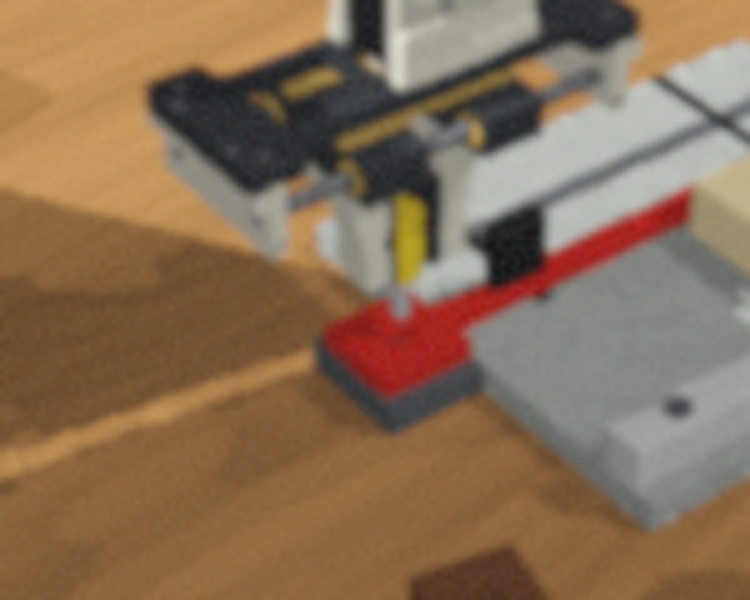

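Request:
apply_moves(
  commands=[
    {"grip": 0.95,"slide": [-0.0015,0,0.003],"roll": 0},
    {"grip": 0.95,"slide": [-0.0015,0,0.003],"roll": 0},
    {"grip": 0.95,"slide": [-0.0015,0,0.003],"roll": 0},
    {"grip": 0.95,"slide": [-0.0015,0,0.003],"roll": 0},
  ],
)

```text
time_s: 44.75
tcp_pos: [0.5194, -0.0916, 0.062]
eef_rot: [-180.0, -0.0, -6.3]
contact_force: [0.6, 0.6, -0.6]
gripper_width: 0.0194
```

```bash
python3 go.py 519.5 -91.5 54 -6.3
```

```text
t 44.75 slide [0.0001, -0.0001, 0.008] roll -0.0 rows 1 j [11.0, 17.0, -30.0, 0.0, -44.0, 72.0] F [ 0.6  0.6 -0.6] w 0.0194
```

Request:
apply_moves(
  commands=[
    {"grip": 0.95,"slide": [0,0,0.004],"roll": 0},
    {"grip": 0.95,"slide": [0,0,0.008],"roll": 0},
    {"grip": 0.95,"slide": [0,0,0.011],"roll": 0},
    {"grip": 0.95,"slide": [0,0,0.011],"roll": 0},
  ],
)

```text
time_s: 45.25
tcp_pos: [0.5191, -0.0916, 0.0506]
eef_rot: [180.0, 0.0, -6.3]
contact_force: [1.0, 0.2, -0.1]
gripper_width: 0.0196
```

Tip 4 mm below the lug top with no force: it is in the hole. Continue down.

Request:
apply_moves(
  commands=[
    {"grip": 0.95,"slide": [0,0,0.004],"roll": 0},
    {"grip": 0.95,"slide": [0,0,0.007],"roll": 0},
    {"grip": 0.95,"slide": [0,0,0.01],"roll": 0},
    {"grip": 0.95,"slide": [0,0,0.01],"roll": 0},
  ],
)

```text
time_s: 45.75
tcp_pos: [0.5191, -0.0916, 0.0407]
eef_rot: [180.0, 0.0, -6.3]
contact_force: [0.1, 0.6, -1.4]
gripper_width: 0.0193
```

Request:
apply_moves(
  commands=[
    {"grip": 0.95,"slide": [0,0,0.003],"roll": 0},
    {"grip": 0.95,"slide": [0,0,0.006],"roll": 0},
    {"grip": 0.95,"slide": [0,0,0.008],"roll": 0},
    {"grip": 0.95,"slide": [0,0,0.008],"roll": 0},
  ],
)

```text
time_s: 46.25
tcp_pos: [0.5191, -0.0916, 0.0327]
eef_rot: [180.0, 0.0, -6.3]
contact_force: [0.3, 0.0, -0.4]
gripper_width: 0.0197
```

Request:
apply_moves(
  commands=[
    {"grip": 0.95,"slide": [0,0,0.001],"roll": 0},
    {"grip": 0.95,"slide": [0,0,0.0015],"roll": 0},
    {"grip": 0.95,"slide": [0,0,0.0015],"roll": 0},
  ],
)

```text
time_s: 46.62
tcp_pos: [0.5193, -0.0916, 0.0315]
eef_rot: [-180.0, -0.0, -6.3]
contact_force: [-0.5, -0.7, -0.0]
gripper_width: 0.0192
```

Request:
apply_moves(
  commands=[
    {"grip": 0.95,"slide": [0,0,0.0005],"roll": 0},
    {"grip": 0.95,"slide": [0,0,0.001],"roll": 0},
  ],
)

```text
time_s: 46.88
tcp_pos: [0.5195, -0.0916, 0.0313]
eef_rot: [180.0, -0.0, -6.3]
contact_force: [-4.6, 2.2, 13.0]
gripper_width: 0.0193
```

Request:
apply_moves(
  commands=[
    {"grip": 0.6,"slide": [0,0,-0.001],"roll": 0},
    {"grip": 0.6,"slide": [0,0,-0.001],"roll": 0},
    {"grip": 0.6,"slide": [0,0,-0.001],"roll": 0},
    {"grip": 0.6,"slide": [0,0,-0.04],"roll": 0},
    {"grip": 0.6,"slide": [0,0,-0.09],"roll": 0},
  ],
)

```text
time_s: 47.5
tcp_pos: [0.5183, -0.0918, 0.1203]
eef_rot: [179.9, 0.2, -6.3]
contact_force: [2.0, 0.1, -0.1]
gripper_width: 0.0348
```

Request:
apply_moves(
  commands=[
    {"grip": 0.6,"slide": [-0.01,0,-0.055],"roll": 0},
    {"grip": 0.6,"slide": [-0.01,-0.05,-0.08],"roll": 0},
    {"grip": 0.6,"slide": [-0.01,-0.1,-0.08],"roll": 0},
    {"grip": 0.6,"slide": [-0.01,-0.1,-0.08],"roll": 0},
  ],
)

```text
time_s: 48.0
tcp_pos: [0.5208, 0.0114, 0.2008]
eef_rot: [-180.0, -0.1, -6.1]
contact_force: [0.3, -0.7, 0.1]
gripper_width: 0.0351
```

```bash
python3 hole.py
python3 - <<'E'
from h import *
im,d=capture('side'); save('f_side',im)
im,d=capture('scene'); save('f_scene',cv2.resize(im[170:350,230:480],None,fx=3,fy=3,interpolation=cv2.INTER_CUBIC))
E
ls -t pics | head -3
```

```text
lug 1669 [[-62.9, -157.3, 24.4], [-31.8, -135.6, 26.3], [-17.4, -118.3, 28.0]]
lug rect world ((518.6094360351562, -94.12450408935547), (40.04436111450195, 45.868980407714844), 83.78707122802734) z 26.299708246047572
hole px 446.504638671875 209.19810485839844 ax 28.528928756713867 39.74531173706055 world [514.1 -95.3  26.2] sled [ -44.6 -139.8   26.2]
blank 0.77 [19.6 45.3] [100.2  38.9] 0.0
blank 0.76 [19.7 82.7] [ 42.  100.4] 89.7
blank 0.68 [ 19.7 121.2] [100.5  39.8] 0.1
pin 0.77 60.97650984749046 ((518.515625, -88.8498306274414), 9.931756019592285) [519.05554699 -88.43985634  60.15444144]
h4815
f_scene.png
f_side.png
h4815.png
```

View pics/h4815.png

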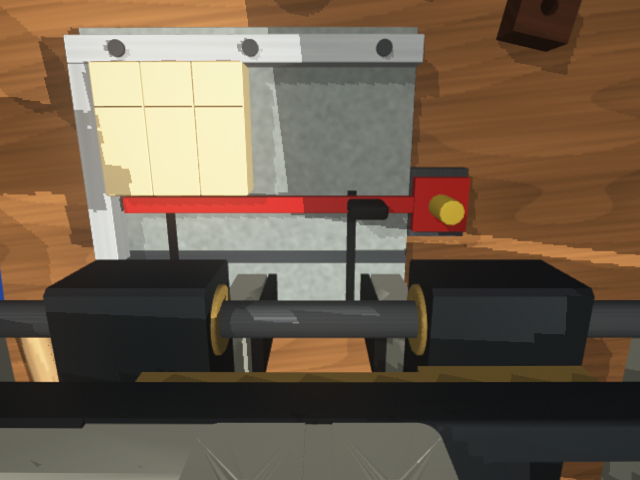

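View pics/f_side.png

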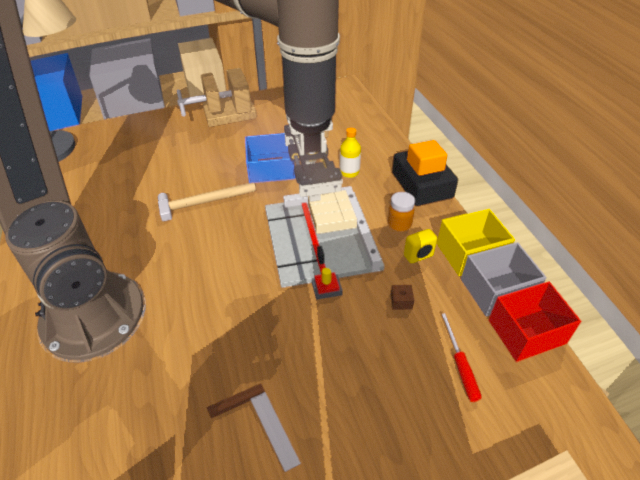

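View pics/f_scene.png

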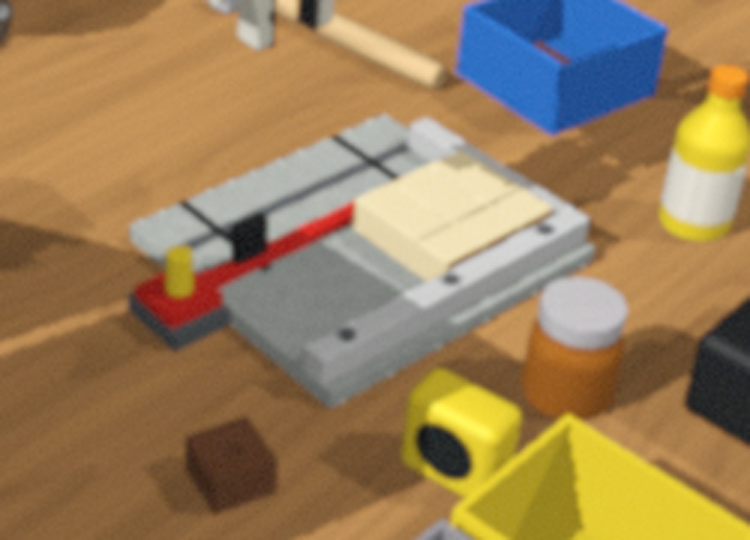

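```bash
python3 -c "
from h import *
print(get_state()['time_s']); print(close_job())"
```

```text
48.25
the job is handed in; nothing more can be done
None
```

I finished the job and handed it in at 48.3 s of the 210 s allowed.

**What I did:**
- Put the dark offcut in the blue bin.
- Loaded all three blanks present (no fourth showed in any view). I pushed each one to the rear fence and sideways into place, then pressed the ends once more.
- Slid the keeper shut onto its stop.
- Put the pin down through both eyes until its head sat on the keeper, which pushed back with about 13 N.

**Last checks:**

| Check | Measured | Expected |
|---|---|---|
| Blanks, sled x (mm) | 19.6, 19.7, 19.7 | 20 |
| Blanks, sled y (mm) | 121.2, 82.7, 45.3 | 121, 83, 45 |
| Blanks, squareness | within 0.3° | square |
| Lug, sled x range (mm) | −63 to −17 | −64 to −18 when shut |
| Pin head top (mm above bench) | about 61 | 60 |

The other things on the bench looked undisturbed in the last side view.

**Disagreements:**
- The scene and side cameras put the sled 2 to 4 mm lower in y than the wrist camera. I relied on the wrist camera, shaded its y by about 1 mm for the pin, and the pin went in freely.
- A repeat sled fit with the blanks loaded came out wrong, because their sides disturbed it. I ignored that fit.
- The last hole-finder reading was not valid, because the pin was already in the hole.

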